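Load a resin cup under the curing lamp on a paddle

TASK

Lift the pink cup off the top of the nested stack, leaving the cup below it standing where it is, and set it upright inside the ring on the metal paddle. Then take the paddle by its wooden grip, carry it over the lip and in through the lamp's front opening without the cup touching the lamp, and leave it lying flat on the lamp's tray with the whole plate inside the lamp and the cup still in the ring. Leave everything else alone.

Things in the scene. Friction and masses are not known exactly. Their poses are not given: they have to be found in the camera images.
- cup_pink_centre (a point): centre (14 mm over the foot) of the pink silicone cup: open top, 41 mm across the rim, 34 mm across the foot, 28 mm high, 15 g. Top one of two nested cups; it stands loosely in the lower one and its upper 16 mm show above the lower rim, which is wider. Hold it across the rim from above, fingertips no lower than that lower rim, and lift straight up. z up
- cup_below_centre (a point): white cup, the lower one of the stack, on the table: 47 mm across the rim, 24 mm high, its inner floor 12 mm above the table, about 60 g; point half-way up (12 mm). To be left standing.
- paddle: curing paddle, 120 g: dark metal plate 80 x 80 x 5 mm; brass ring (44 mm inside, 50 outside, 5 high) amid its upper face; from the near edge an 8 mm rod rises and runs 34 mm above the plate's underside to an upright wooden grip. Origin: centre of the plate's underside; x points from grip to plate, z up. It balances about 15 mm from the plate's centre toward the grip, so grip firmly
- paddle_plate (a point): centre of the upper face of the paddle's plate, inside the ring, where the cup's foot stands; axes as the paddle's
- paddle_grip (a point): point to pinch on the paddle's wooden grip: an upright block 36 mm long (along the paddle's x), 14 mm thick (along its y), 46 mm high, from 18 to 64 mm above the plate's underside. The point is 46 mm above the plate's underside and 175 mm behind the plate's centre; axes as the paddle's
- uv_lamp: lilac curing lamp, a fixed hood 260 mm deep, 246 wide, 128 high. Origin on the table under its centre; its opening faces its own -x, z up. The front wall reaches from x = -0.113 to -0.092; inside it is 104 mm high
- lamp_opening (a point): middle of the front opening (front face), 41 mm above the table; axes as the lamp's. The opening is 194 mm wide (along y) and reaches from the tray's lip, 12 mm above the table, up to 70 mm above the table
- lamp_tray (a point): point on the floor of the lamp's tray, 7 mm above the table and 25 mm in front of the lamp's centre: a good place for the plate's centre; axes as the lamp's. The fixed tray runs from 99 mm before this point, where a lip stands 5 mm above the floor, to 85 mm behind it, where a rim stands 3 mm above the floor; 184 mm wide
- jar_pink: white-capped closed screw-lid pigment jar, 40 mm across, 36 mm high; origin under its centre. A bystander: leave it alone.
- jar_blue: black-capped closed screw-lid pigment jar, 40 mm across, 36 mm high; origin under its centre. A bystander: leave it alone.
- resin_bottle: small white squeeze bottle with a yellow collar, 30 mm across, 86 mm high; origin under its centre. A bystander: leave it alone.
- spool: round spool stand, 37 mm across, 26 mm high; origin under its centre. A bystander: leave it alone.
- cup_pink: the same pink cup; origin under the centre of its foot
There are look-alikes about, which are no part of the job. Leave any red look-alike of the cup_pink alone.

How it is judged:
By the outcome, as a careful person would: the job done as asked, in the order asked, and still so for the second after the job is handed in, with the robot touching nothing.
It also fails if it takes over 69 s, if anything falls off the work surface, if the arm or the gripper's body presses on something with over 40 N, if the wrist force passes 120 N, or if a joint passes its speed limit or range.

ROBOT

A 7-joint arm with a two-finger parallel gripper is mounted at the origin on a cart in front of the work surface, level with it; the furniture and walls round the work are solid. World frame = base frame: x ahead of the robot, y to its left, z up, the work surface at z = 0. Lengths are in m, angles in rad, forces in N, time in s.
With the tool pointing down it reaches from about 0.425 to 0.875 m from the base axis. Payload 8.4 kg.
Tool frame: the origin (TCP) lies midway between the tips of the shut fingers; the grasp point (between the pads) lies 19 mm behind it; x points along the fingers, z is the direction in which the jaws open and shut, and the axes are right-handed (so a half turn about x gives the same grasp; the last joint's range is limited). The gripper opens to 87 mm and grips with 3 to 60 N. Pads are 19 mm wide; open, the fingers measure 117 mm over their backs; the gripper's body (75 mm by 190 mm) begins 51 mm behind the grasp point.
Start: joints at [-1.355, 0.333, 0.04, 1.465, -0.013, 1.343, -0.059], TCP at [0.201, 0.618, 0.223] pointing down, gripper open.
Joint ranges: [-2.58, 2.58], [-0.38, 2.09], [-1.3, 1.39], [0.25, 2.4], [-1.5, 4.64], [0.08, 2.09], [-2.65, 2.65]. Speed limits (rad/s): [2.22, 2.22, 2.79, 2.79, 3.14, 3.14, 3.14].

INTERFACE

Orientations are given as a unit quaternion [w, x, y, z].
In Python, from cell import manip, capture, ticket gives the robot as it stands.
- The arm moves only by the tool send_rows, never from a script. Its argument "moves" is a list of rows, each a list of 6 numbers: the shift along the tool's x, y, z in mm, then the turn, a rotation vector about the tool's x, y, z in degrees. In form: [[dx, dy, dz, wx, wy, wz], ...]. A call has 1 to 8 rows; each row is the pose to reach, as a shift and turn from the pose commanded when the call began, along the tool's axes at that moment; what a row does not reach only later rows make up. A row lasts 1/12 s, in which the tool goes at most 41.7 mm and 7.16 degrees, less where a joint would pass 70% of its speed; a pose out of reach is approached as far as the arm can. A call with a gripper value outside its range is refused whole. "hand" is the finger opening in mm, from 0 to 87, set as the call begins (left out, the last holds). The fingers move at their own pace and stop on an object; "grip_force" is the grip in N (left out, the last holds). Time passes only in rows, so rows that repeat a pose let the fingers close. It gives the time, the measured TCP pose, the force and the opening at its end, in the units of the state.
- manip.state(): the state, without advancing time (a new reading comes with each control period).
- capture(name): name is "side" or "top" or "wrist"; returns a dict with "color" (480x640x3 uint8, blue, green, red), "depth" (480x640 float32, m along the optical axis (not along the pixel's ray), 0 where there is no reading), "fov_y" (degrees; the focal length in pixels is half the picture's height over the tangent of half this angle, whatever the lens; pixels are square), "cx", "cy" (the principal point, pixels), "R" (3x3) and "t" (3): a world point X has camera coordinates R X + t. Camera axes: x right, y down, z forward; pixel columns grow to the right and rows downward; lengths in m; the calibration is good to about 2 mm. The wrist camera is an equidistant fisheye: a pixel r from the principal point sees the ray r / f radians off the axis. A picture is of the moment at which its call begins.
- ticket.close_job(): hands the job in, once; it reports no verdict.
The state is a dict: "clock": time; "q": joint angles; "qd": joint speeds; "joint_torque": joint torques, N m; "tool_pos": TCP position; "orientation": TCP orientation; "ft_force": force on the tool from outside, world axes, zero at the start; "moment": the same for the moment, N m; "width": finger opening in m.
Only numpy, scipy, OpenCV 4.12 (cv2) and the standard library are available. Lean on these libraries where they do the work, as an engineer would, in place of code of your own. Each camera call takes 0.05 s, during which the arm holds its last target. There are 200 camera calls.

## Working session

There is one attempt and no reset: what is moved stays moved. The work goes in short steps, Python scripts to look and compute and a tool call to move; the robot and the scene stay as the last step left them, time stands still between calls to the robot, and variables do not carry over. Pictures are saved under pics/ and viewed, about 8 in all and at most 12, crops included, and the job is handed in when it is done.

Besides the shell and the picture viewer there is one more tool, called by a JSON object that holds its "fn" and its "kwargs". send_rows: Moves the arm, as the interface text tells. Its arguments: {"type":"object","properties":{"moves":{"type":"array","items":{"type":"array","items":{"type":"number"}}},"hand":{"type":"number"},"grip_force":{"type":"number"}},"required":["moves"]}

```bash
ls; mkdir -p pics; cat > h.py <<'E'
import numpy as np, cv2, pickle
from cell import manip, capture, ticket
def snap(n, tag):
    d=capture(n); pickle.dump(d,open(f'pics/{tag}.pkl','wb')); return d
def load(tag): return pickle.load(open(f'pics/{tag}.pkl','rb'))
def foc(d): return 240/np.tan(np.radians(d['fov_y']/2))
def ray(d,u,v,fish=False):
    f=foc(d); x=(u-d['cx'])/f; y=(v-d['cy'])/f
    if fish:
        r=np.hypot(x,y); s=np.sin(r)/max(r,1e-9); c=np.array([x*s,y*s,np.cos(r)])
    else: c=np.array([x,y,1.])
    R=np.array(d['R']); return -R.T@np.array(d['t']), R.T@c
def dep(d,u,v):  # world point from depth (pinhole)
    o,r=ray(d,u,v); return o+r*d['depth'][int(v),int(u)]
def atz(d,u,v,z,fish=False):
    o,r=ray(d,u,v,fish); return o+r*(z-o[2])/r[2]
def tri(*rs):
    A=0;b=0
    for o,r in rs:
        r=r/np.linalg.norm(r); P=np.eye(3)-np.outer(r,r); A=A+P; b=b+P@o
    p=np.linalg.solve(A,b); return p,[np.linalg.norm(np.cross(p-o,r/np.linalg.norm(r))) for o,r in rs]
def proj(d,X):
    c=np.array(d['R'])@X+np.array(d['t']); f=foc(d); return d['cx']+f*c[0]/c[2], d['cy']+f*c[1]/c[2]
E
python3 - <<'E'
from h import *
for n in('side','top','wrist'):
    d=snap(n,n+'0'); cv2.imwrite(f'pics/{n}0.png',d['color']); o,r=ray(d,d['cx'],d['cy']); print(n,d['fov_y'],d['cx'],d['cy'],o.round(3),r.round(3))
print(manip.state())
E
```

```text
pics
side 49.01642902089072 316.94627665974275 238.22536155129106 [ 0.365 -1.153  1.042] [ 0.123  0.733 -0.669]
top 45.51146855806847 322.1953838533129 241.5577129545395 [ 0.315 -0.069  1.591] [ 0.132  0.013 -0.991]
wrist 65.70646984690485 320.0530618928403 238.56979859131502 [0.132 0.641 0.383] [ 0.253 -0.084 -0.964]
{'clock': 0.15, 'q': array([-1.35518847,  0.333764  ,  0.03989486,  1.46609041, -0.0133988 ,
        1.3432673 , -0.05850245]), 'qd': array([ 0.00090284, -0.00113193, -0.00013522, -0.00182599, -0.00026403,
        0.00068605,  0.00038822]), 'joint_torque': array([ 1.73769873e-03, -6.56841302e+01,  1.33630570e+00, -4.04109049e+01,
       -5.96704823e-02,  4.18137910e-02,  8.18454168e-05]), 'tool_pos': array([0.20118237, 0.61769711, 0.22184301]), 'orientation': array([ 0.57186215, -0.41571836,  0.57254529,  0.41514313]), 'ft_force': array([ 0.60612928, -0.40327961,  0.03153174]), 'moment': array([ 0.02550786, -0.03626828,  0.0672355 ]), 'width': 0.0870561978230354}
```

View pics/top0.png

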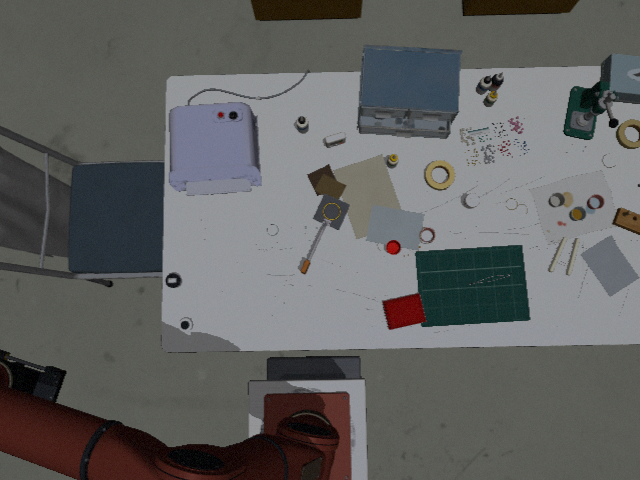

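View pics/side0.png

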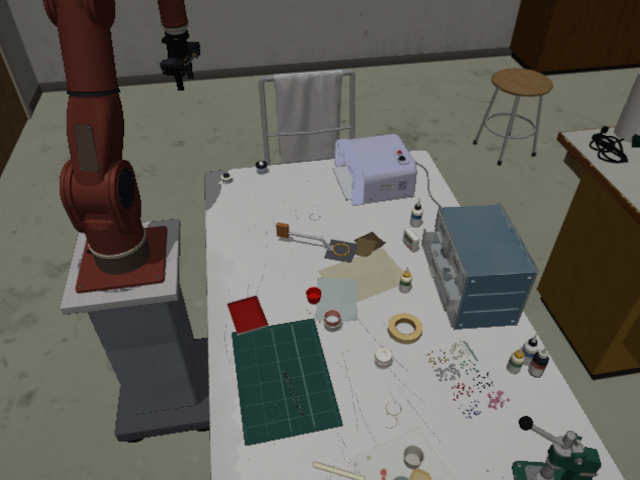

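Top view: lamp at about (213,145) with its opening toward the robot, and the paddle plate at (331,211) with its grip at (305,266). A red cup (look-alike) is at (393,246), and the probable stack is at (427,235), which is (332,319) in the side view. I'll enlarge these.

```bash
python3 - <<'E'
from h import *
t=load('top0')['color']; s=load('side0')['color']
def c(i,x,y,w,h,k): return cv2.resize(i[y:y+h,x:x+w],(w*k,h*k),interpolation=cv2.INTER_CUBIC)
a=np.vstack([np.hstack([c(t,290,185,80,100,5),c(t,380,220,60,40,10)[:400].copy()[:, :400] if 0 else cv2.resize(t[215:265,380:440-20+0],(400,500),interpolation=cv2.INTER_CUBIC)])])
cv2.imwrite('pics/topcrop.png',np.hstack([c(t,290,185,80,100,5),c(t,383,215,55,50,6)[:300].copy() if 0 else cv2.copyMakeBorder(c(t,385,222,50,40,8),0,180,0,0,0)]))
cv2.imwrite('pics/sidecrop.png',np.hstack([c(s,270,210,130,125,6)]))
E
```

```text
(no output)
```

View pics/topcrop.png

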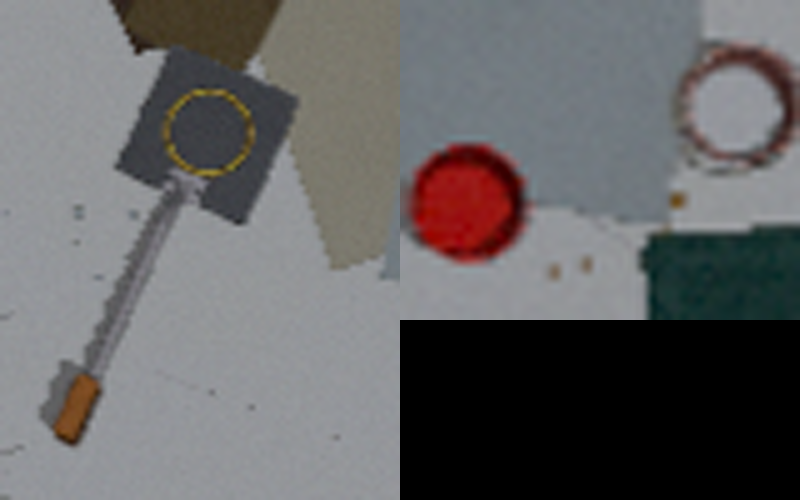

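View pics/sidecrop.png

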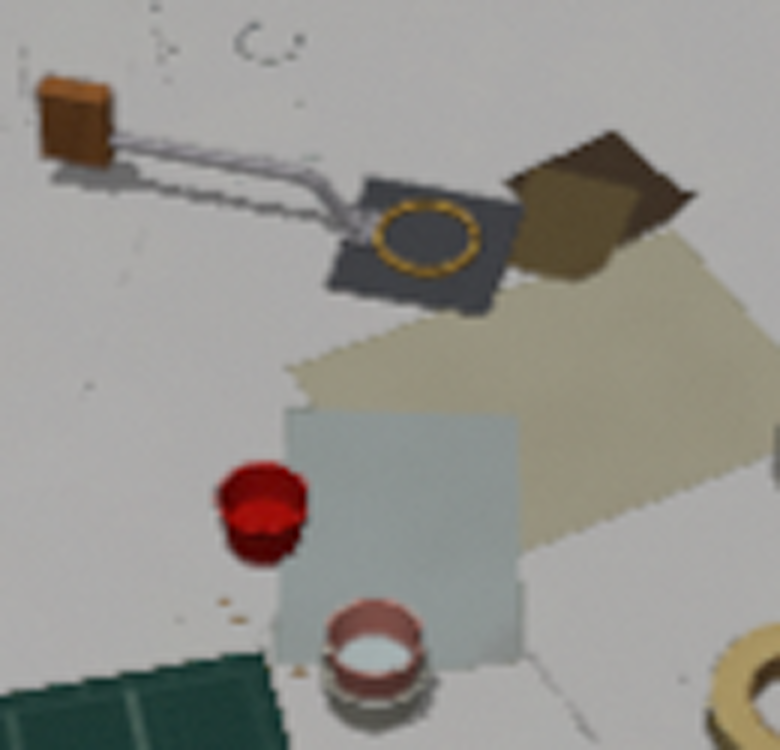

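Crops: the stack shows a pinkish rim at side ≈(332,315) / top ≈(427,235), with the white cup underneath. The red look-alike is to its left. The plate corners, ring and wooden grip are clear in both. Next I'll triangulate and get the lamp outline from depth.

```bash
python3 - <<'E'
from h import *
np.set_printoptions(suppress=True,precision=4)
T=load('top0'); S=load('side0')
tp=lambda x,y,ox=290,oy=185,k=5:((x+.5)/k-.5+ox,(y+.5)/k-.5+oy)
sp=lambda x,y:tp(x,y,270,210,6)
def both(n,a,b):
    p,e=tri(ray(T,*a),ray(S,*b)); print(n,p,np.array(e)*1e3,'depthT',dep(T,*np.round(a)),'depthS',dep(S,*np.round(b))); return p
both('cuprim',tp(338,107,385,222,8),sp(375,636))
print('cup at z.04',atz(T,*tp(338,107,385,222,8),.04),atz(S,*sp(375,636),.04))
tc=[(177,45),(298,98),(242,224),(116,168)]; sc=[(367,178),(524,206),(489,315),(327,288)]
P=[]
# correspond: side corners order test by all rotations
Tz=np.array([atz(T,*tp(*c),.005) for c in tc]); Sz=np.array([atz(S,*sp(*c),.005) for c in sc])
print('T',Tz,'mean',Tz.mean(0)); print('S',Sz,'mean',Sz.mean(0))
both('ring',tp(209,133),sp(428,238)); print(atz(T,*tp(209,133),.01),atz(S,*sp(428,238),.01))
both('grip',tp(78,408),sp(76,88)); print(atz(T,*tp(78,408),.064),atz(S,*sp(76,88),.064))
# lamp cloud
for n,d,box in(('T',T,(150,80,280,215)),('S',S,(320,120,430,215))):
    x0,y0,x1,y1=box; v,u=np.mgrid[y0:y1,x0:x1]; o,_=ray(d,0,0); f=foc(d)
    c=np.stack([(u-d['cx'])/f,(v-d['cy'])/f,np.ones_like(u)],-1)*d['depth'][y0:y1,x0:x1,None]
    W=(c-np.array(d['t']))@np.array(d['R'])
    m=(W[...,2]>.115)&(W[...,2]<.14); q=W[m]
    print(n,m.sum(),'z',np.percentile(q[:,2],[5,50,95]),'rect',cv2.minAreaRect((q[:,:2]*1000).astype(np.float32)))
def c(i,x,y,w,h,k): return cv2.resize(i[y:y+h,x:x+w],(w*k,h*k),interpolation=cv2.INTER_CUBIC)
cv2.imwrite('pics/lamp.png',np.hstack([c(T['color'],155,90,115,115,3),c(S['color'],325,125,100,115,4)[:345]]))
E
```

```text
cuprim [ 0.5365 -0.336   0.0347] [1.7105 1.7105] depthT [ 0.5367 -0.3391  0.0192] depthS [ 0.5408 -0.3228  0.017 ]
cup at z.04 [ 0.534 -0.335  0.04 ] [ 0.5373 -0.3402  0.04  ]
T [[ 0.6631 -0.0589  0.005 ]
 [ 0.6311 -0.1266  0.005 ]
 [ 0.5599 -0.0934  0.005 ]
 [ 0.5933 -0.0232  0.005 ]] mean [ 0.6118 -0.0755  0.005 ]
S [[ 0.5943 -0.0281  0.005 ]
 [ 0.6654 -0.0612  0.005 ]
 [ 0.6324 -0.1318  0.005 ]
 [ 0.5612 -0.1008  0.005 ]] mean [ 0.6133 -0.0805  0.005 ]
ring [ 0.6135 -0.076   0.0055] [1.4004 1.4004] depthT [ 0.6125 -0.0749  0.0061] depthS [ 0.6155 -0.0743  0.005 ]
[ 0.6112 -0.0759  0.01  ] [ 0.6138 -0.0805  0.01  ]
grip [ 0.455  -0.0022  0.0616] [1.8311 1.8311] depthT [ 0.4531 -0.002   0.0686] depthS [0.4564 0.001  0.06  ]
[ 0.453  -0.0023  0.064 ] [ 0.4566 -0.0049  0.064 ]
T 2914 z [0.1153 0.1177 0.1231] rect ((788.314208984375, 247.6724853515625), (208.6956024169922, 210.12899780273438), 2.873307228088379)
S 997 z [0.1152 0.1169 0.1209] rect ((787.1575927734375, 239.60501098632812), (208.12879943847656, 189.90931701660156), 2.8248302936553955)
```

View pics/lamp.png

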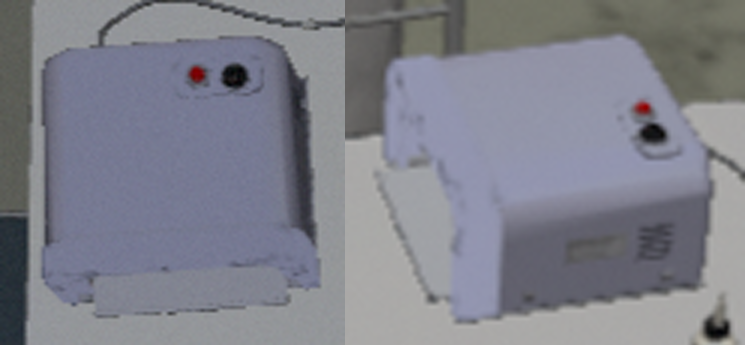

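```bash
cat >> h.py <<'E'
from scipy.spatial.transform import Rotation as Ro
def cur():
    s=manip.state(); w,x,y,z=s['orientation']; return np.array(s['tool_pos']),Ro.from_quat([x,y,z,w]),s
def down(yaw):  # tool x down, tool z (jaw) horizontal at given yaw (deg)
    a=np.radians(yaw); z=np.array([np.cos(a),np.sin(a),0]); x=np.array([0,0,-1.]); return Ro.from_matrix(np.column_stack([x,np.cross(z,x),z]))
def plan(p,R):
    P,Q,s=cur(); print('t',round(s['clock'],2),'now',P.round(4),'shift mm',(Q.inv().apply(np.array(p)-P)*1e3).round(1),'rot deg',np.degrees((Q.inv()*R).as_rotvec()).round(2))
def wdep(d,u,v):
    o,r=ray(d,u,v,True); f=foc(d); th=np.hypot(u-d['cx'],v-d['cy'])/f; return o+r/np.cos(th)*d['depth'][int(round(v)),int(round(u))]
E
python3 - <<'E'
from h import *
np.set_printoptions(suppress=True,precision=4)
T=load('top0'); S=load('side0')
a=[(155+97/3,90+316/3),(155+290/3,90+300/3)]; b=[(325+30/4,125+172/4),(325+87/4,125+300/4)]
for p,q in zip(a,b): print(tri(ray(T,*p),ray(S,*q)),atz(T,*p,.012),atz(S,*q,.012))
P,Q,s=cur(); print(Q.as_matrix().round(3))
for yaw in(64.8,-115.2): plan([.45,.12,.25],down(yaw))
E
```

```text
(array([0.6683, 0.3318, 0.0048]), [np.float64(0.0013171402085463263), np.float64(0.0013171402085464582)]) [0.6653 0.33   0.012 ] [0.6675 0.3218 0.012 ]
(array([0.6796, 0.149 , 0.0034]), [np.float64(0.0009922342965940072), np.float64(0.0009922342965939114)]) [0.6766 0.1479 0.012 ] [0.678  0.1384 0.012 ]
[[-0.    -0.951  0.31 ]
 [-0.001  0.31   0.951]
 [-1.    -0.    -0.001]]
t 0.15 now [0.2012 0.6177 0.2218] shift mm [ -27.6 -390.7 -396.2] rot deg [ 7.16 -0.07  0.01]
t 0.15 now [0.2012 0.6177 0.2218] shift mm [ -27.6 -390.7 -396.2] rot deg [-172.84   -0.01   -0.11]
```

{"fn": "send_rows", "kwargs": {"moves": [[-3.5,-28,-28,4,0,0],[-7,-56,-56,7.2,0,0],[-10,-84,-84,7.2,0,0],[-14,-112,-112,7.2,0,0],[-17,-140,-140,7.2,0,0],[-20,-168,-169,7.2,0,0],[-23,-196,-198,7.2,0,0],[-27,-224,-227,7.2,0,0]]}}

```text
clock: 0.82
tool_pos: [0.3443, 0.3307, 0.2494]
orientation: [0.597, -0.379, 0.597, 0.379]
ft_force: [1.1, 0.7, 0.1]
width: 0.0869
```

```bash
python3 - <<'E'
from h import *
plan([.45,.10,.25],down(64.8)); print(cur()[2]['q'].round(2))
E
```

```text
t 0.82 now [0.3443 0.3307 0.2494] shift mm [  -0.6 -194.  -163.6] rot deg [-0.04 -0.01 -0.02]
[-1.09 -0.04  0.23  1.84  0.01  1.35  0.26]
```

{"fn": "send_rows", "kwargs": {"moves": [[0,-29,-24,0,0,0],[0,-58,-49,0,0,0],[0,-87,-74,0,0,0],[0,-116,-98,0,0,0],[0,-145,-122,0,0,0],[0,-174,-147,0,0,0],[0,-194,-164,0,0,0],[0,-194,-164,0,0,0]]}}

```text
clock: 1.48
tool_pos: [0.4513, 0.096, 0.2498]
orientation: [0.599, -0.377, 0.598, 0.376]
ft_force: [-0.4, -1.0, 0.1]
width: 0.0869
```

```bash
python3 - <<'E'
from h import *
d=snap('wrist','w1'); cv2.imwrite('pics/w1.png',d['color']); print(ray(d,320,239,True),d['depth'].shape)
plan([.536,-.337,.15],down(64.8)); print(cur()[2]['q'].round(2))
E
```

```text
(array([0.38571561, 0.12835101, 0.41137986]), array([ 0.24170497, -0.11638775, -0.96334449])) (480, 640)
t 1.53 now [0.4502 0.099  0.2496] shift mm [  99.6 -265.4 -356.4] rot deg [-0.34  0.01  0.  ]
[-0.87 -0.11  0.52  1.88  0.05  1.35  0.76]
```

View pics/w1.png

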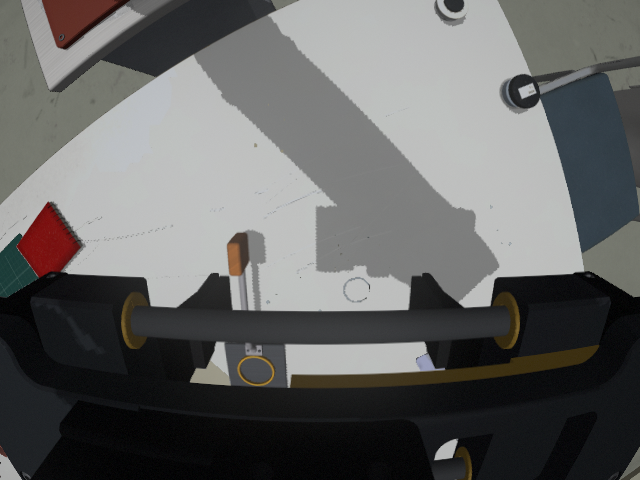

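The wrist view shows the paddle's ring at (256,370), just under the gripper bar, and the grip at (238,253). To see the stack clear of the bar, the tool has to pass beyond it.

```bash
python3 - <<'E'
from h import *
np.set_printoptions(suppress=True,precision=4)
d=load('w1'); T=load('top0'); S=load('side0')
print('ring',atz(d,256,370.5,.010,True),wdep(d,256,370))
print(tri(ray(d,256,370.5,True),ray(T,331.4,211.2),ray(S,340.9,249.2)))
print('gripdepth',[wdep(d,u,v) for u,v in((238,240),(238,245),(236,255))])
plan([.63,-.34,.22],down(64.8))
E
```

```text
ring [ 0.6123 -0.0743  0.01  ] [ 0.6146 -0.0766  0.0047]
(array([ 0.6137, -0.0761,  0.0062]), [np.float64(0.000703109389654757), np.float64(0.0017278394834631878), np.float64(0.0010930236036362866)])
gripdepth [array([0.4406, 0.009 , 0.0521]), array([0.4438, 0.0095, 0.0611]), array([0.4517, 0.003 , 0.0628])]
t 1.53 now [0.4502 0.099  0.2496] shift mm [  29.6 -351.5 -318.6] rot deg [-0.34  0.01  0.  ]
```

{"fn": "send_rows", "kwargs": {"moves": [[2,-29,-26,0,0,0],[5,-58,-53,0,0,0],[7,-87,-79,0,0,0],[10,-116,-105,0,0,0],[12,-145,-131,0,0,0],[15,-174,-158,0,0,0],[17,-203,-184,0,0,0],[20,-232,-210,0,0,0]]}}

```text
clock: 2.2
tool_pos: [0.5709, -0.1868, 0.2291]
orientation: [0.597, -0.379, 0.596, 0.38]
ft_force: [-0.0, 0.6, 0.9]
width: 0.0869
```

{"fn": "send_rows", "kwargs": {"moves": [[2,-29,-26,0,0,0],[4,-58,-53,0,0,0],[7,-87,-79,0,0,0],[10,-119,-108,0,0,0],[10,-119,-108,0,0,0],[10,-119,-108,0,0,0]]}}

```text
clock: 2.7
tool_pos: [0.6309, -0.3374, 0.2171]
orientation: [0.597, -0.377, 0.599, 0.378]
ft_force: [0.3, 1.1, 0.3]
width: 0.0872
```

```bash
python3 - <<'E'
from h import *
d=snap('wrist','w2'); cv2.imwrite('pics/w2.png',d['color'])
plan([.536,-.337,.10],down(64.8)); print(cur()[2]['q'].round(2))
E
```

```text
t 2.75 now [ 0.6315 -0.3353  0.218 ] shift mm [118.2  85.3 -42.3] rot deg [-0.08 -0.01 -0.13]
[-0.09  0.58  0.82  1.31 -0.41  1.42  1.83]
```

View pics/w2.png

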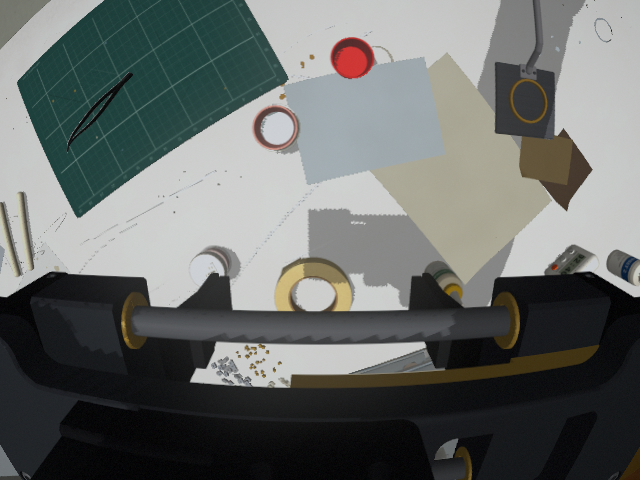

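Stack at (276,129) with the pink rim inside the white one. The red cup is at (352,58), and paddle ring at (529,101). I'll fit the pink rim by colour.

```bash
python3 - <<'E'
from h import *
np.set_printoptions(suppress=True,precision=4)
d=load('w2'); T=load('top0'); S=load('side0')
def fit(d,x0,y0,x1,y1,thr=25):
    c=d['color'][y0:y1,x0:x1].astype(int); m=((c[...,2]-c[...,0])>thr).astype(np.uint8)
    cs,_=cv2.findContours(m,cv2.RETR_EXTERNAL,cv2.CHAIN_APPROX_NONE); k=max(cs,key=cv2.contourArea)
    e=cv2.fitEllipse(cv2.convexHull(k)); return (e[0][0]+x0,e[0][1]+y0),e[1],e[2],m.sum()
a=fit(d,245,100,305,160); b=fit(T,415,222,440,248); s=fit(S,320,308,345,335)
print(a,b,s)
for z in(.04,.024): print(z,atz(d,*a[0],z,True),atz(T,*b[0],z))
print('side rim z.04',atz(S,332.2,315.6,.04))
print('tri w,T',tri(ray(d,*a[0],True),ray(T,*b[0])), 'all',tri(ray(d,*a[0],True),ray(T,*b[0]),ray(S,332.2,315.6)))
R=[wdep(d,u,v) for u,v in((257,129),(276,148),(296,129),(276,110))]; print('rim depth',np.array(R)); print('floor',wdep(d,276,128))
print('ring',atz(d,529,101,.010,True),wdep(d,529,101))
print('ring tri',tri(ray(d,529,101,True),ray(load('w1'),256,370.5,True),ray(T,331.4,211.2),ray(S,340.9,249.2)))
E
```

```text
((274.5039939880371, 127.13042068481445), (44.661407470703125, 45.42280578613281), 60.789695739746094, np.uint64(591)) ((427.5406684875488, 233.77541637420654), (12.911131858825684, 13.501001358032227), 122.87973022460938, np.uint64(38)) ((331.85141468048096, 317.3703947067261), (15.873978614807129, 16.781503677368164), 173.2103271484375, np.uint64(145))
0.04 [ 0.5372 -0.338   0.04  ] [ 0.5371 -0.3371  0.04  ]
0.024 [ 0.5359 -0.3396  0.024 ] [ 0.5394 -0.3399  0.024 ]
side rim z.04 [ 0.5375 -0.3403  0.04  ]
tri w,T (array([ 0.5372, -0.3378,  0.0384]), [np.float64(0.0004301881484402052), np.float64(0.00043018814844028656)]) all (array([ 0.5375, -0.338 ,  0.0373]), [np.float64(0.0005972495333289259), np.float64(0.00041972996420425505), np.float64(0.0005019319470008581)])
rim depth [[ 0.5303 -0.3547  0.0289]
 [ 0.555  -0.3452  0.0396]
 [ 0.5473 -0.3214  0.0378]
 [ 0.5216 -0.3312  0.0236]]
floor [ 0.5369 -0.3392  0.0189]
ring [ 0.6137 -0.0773  0.01  ] [ 0.6145 -0.0734  0.0037]
ring tri (array([ 0.6137, -0.0759,  0.0065]), [np.float64(0.0007786212914595443), np.float64(0.0004788191169855422), np.float64(0.0018420957357318975), np.float64(0.0011493050230287811)])
```

Three views agree on the pink rim at (0.537, -0.338), z≈0.038–0.040. Moving to hover above it, then down.

```bash
python3 - <<'E'
from h import *
plan([.537,-.338,.10],down(64.8)); plan([.537,-.338,.028],down(64.8))
E
```

```text
t 2.75 now [ 0.6315 -0.3353  0.218 ] shift mm [118.2  84.  -42.8] rot deg [-0.08 -0.01 -0.13]
t 2.75 now [ 0.6315 -0.3353  0.218 ] shift mm [190.2  83.8 -42.8] rot deg [-0.08 -0.01 -0.13]
```

{"fn": "send_rows", "kwargs": {"moves": [[25,20,-10,0,0,0],[50,40,-20,0,0,0],[75,60,-30,0,0,0],[100,78,-39,0,0,0],[118,84,-43,0,0,0],[118,84,-43,0,0,0],[118,84,-43,0,0,0]], "hand": 72, "grip_force": 5}}

```text
clock: 3.33
tool_pos: [0.538, -0.336, 0.1019]
orientation: [0.597, -0.379, 0.596, 0.38]
ft_force: [0.3, -0.1, 1.4]
width: 0.0719
```

```bash
python3 - <<'E'
from h import *
d=snap('wrist','w3'); c=d['color'];
plan([.537,-.338,.028],down(64.8))
P,Q,s=cur(); print(s['width'],s['ft_force'],s['q'].round(2))
cv2.imwrite('pics/w3.png',c)
E
```

```text
t 3.38 now [ 0.539  -0.3368  0.1029] shift mm [74.9  1.4 -2. ] rot deg [0.12 0.08 0.09]
0.07235132236873873 [ 0.09069648 -0.19738817  0.28832845] [-0.13  0.5   0.82  1.68 -0.4   1.14  1.93]
```

{"fn": "send_rows", "kwargs": {"moves": [[20,0,-1,0,0,0],[40,0,-1,0,0,0],[55,0,-1,0,0,0],[65,0,-1,0,0,0],[72,0,-1,0,0,0],[72,0,-1,0,0,0],[72,0,-1,0,0,0]]}}

```text
clock: 3.97
tool_pos: [0.537, -0.3397, 0.03]
orientation: [0.597, -0.379, 0.597, 0.379]
ft_force: [-0.2, -0.9, -0.4]
width: 0.072
```

```bash
python3 - <<'E'
from h import *
d=snap('side','s1'); cv2.imwrite('pics/s1.png',cv2.resize(d['color'][235:345,270:400],None,fx=5,fy=5,interpolation=cv2.INTER_CUBIC))
for i in range(1):
    plan([.537,-.338,.028],down(64.8))
E
```

```text
t 4.02 now [ 0.5372 -0.34    0.0304] shift mm [2.4 1.  1.7] rot deg [-0.04 -0.01  0.06]
```

View pics/s1.png

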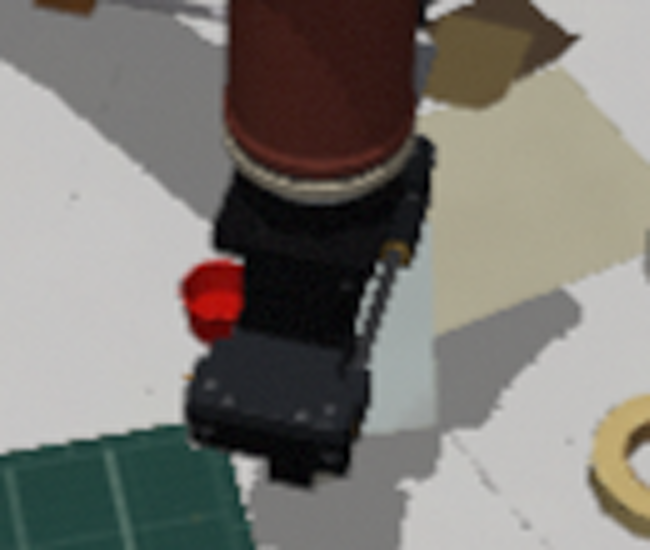

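The side view is blocked by the gripper, so it gives no check. The pose reading is within 2 mm, so I'm lowering 2 mm and closing.

{"fn": "send_rows", "kwargs": {"moves": [[2,0,1,0,0,0],[2,0,1,0,0,0],[2,0,1,0,0,0],[2,0,1,0,0,0],[2,0,1,0,0,0],[2,0,1,0,0,0],[2,0,1,0,0,0],[2,0,1,0,0,0]], "hand": 34, "grip_force": 6}}

```text
clock: 4.68
tool_pos: [0.5371, -0.3388, 0.0277]
orientation: [0.597, -0.379, 0.597, 0.379]
ft_force: [0.1, -0.8, 1.5]
width: 0.0399
```

{"fn": "send_rows", "kwargs": {"moves": [[0,0,0,0,0,0],[-4,0,0,0,0,0],[-10,0,0,0,0,0],[-18,0,0,0,0,0],[-28,0,0,0,0,0],[-40,0,0,0,0,0],[-40,0,0,0,0,0]]}}

```text
clock: 5.27
tool_pos: [0.5384, -0.3398, 0.0708]
orientation: [0.598, -0.38, 0.596, 0.377]
ft_force: [0.0, 0.1, -0.5]
width: 0.04
```

```bash
python3 - <<'E'
from h import *
d=snap('wrist','w4'); s1=snap('side','s2')
a=d['color'][250:420,180:460]; b=s1['color'][285:345,300:380]
cv2.imwrite('pics/w4.png',np.hstack([cv2.resize(a,(560,340)),cv2.copyMakeBorder(cv2.resize(b,(240,180)),0,160,0,0,0)]))
plan([.613,-.076,.10],down(64.8))
E
```

```text
t 5.37 now [ 0.5376 -0.3388  0.0685] shift mm [-31.5  43.8 269.9] rot deg [-0.03  0.01  0.09]
```

View pics/w4.png

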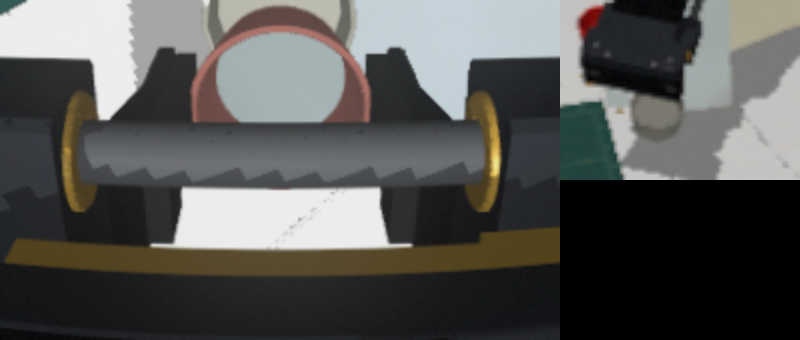

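Pink cup is held between the pads and the white cup stands below. Next I'll check that the rim is centred in the tool's y, then carry it over.

```bash
python3 - <<'E'
from h import *
d=load('w4'); P,Q,s=cur(); f=foc(d)
def pf(X):
    c=np.array(d['R'])@X+np.array(d['t']); r=np.hypot(c[0],c[1]); th=np.arctan2(r,c[2]); return d['cx']+f*th*c[0]/r, d['cy']+f*th*c[1]/r
C=np.array([.537,-.3385,P[2]+.012]); ty=Q.apply([0,1,0])
print('exp far-edge row',pf(C+ty*.0205),pf(C-ty*.0205)); 
for k in(-3,0,3): print(k,pf(C+ty*(.0205+k/1e3)))
print(pf(C+Q.apply([0,0,1])*.0205),pf(C-Q.apply([0,0,1])*.0205))
E
```

```text
exp far-edge row (np.float64(319.4582275478449), np.float64(258.18997028511853)) (np.float64(319.4798989766963), np.float64(340.20606645137957))
-3 (np.float64(319.45924163658395), np.float64(264.7485887051963))
0 (np.float64(319.4582275478449), np.float64(258.18997028511853))
3 (np.float64(319.45732763756723), np.float64(251.55255685800728))
(np.float64(364.8668075936792), np.float64(301.03450509522236)) (np.float64(274.0866390750981), np.float64(300.9782777345415))
```

{"fn": "send_rows", "kwargs": {"moves": [[-20,2,10,0,0,0],[-32,8,38,0,0,0],[-32,14,74,0,0,0],[-32,19,112,0,0,0],[-32,25,150,0,0,0],[-32,31,188,0,0,0],[-32,37,226,0,0,0],[-32,42,258,0,0,0]]}}

```text
clock: 6.03
tool_pos: [0.6094, -0.0839, 0.0991]
orientation: [0.597, -0.379, 0.597, 0.38]
ft_force: [1.0, -0.6, -0.3]
width: 0.0397
```

{"fn": "send_rows", "kwargs": {"moves": [[0,2,12,0,0,0],[0,2,12,0,0,0],[0,2,12,0,0,0]]}}

```text
clock: 6.28
tool_pos: [0.6121, -0.0754, 0.0991]
orientation: [0.597, -0.379, 0.597, 0.379]
ft_force: [-0.3, -2.0, 0.2]
width: 0.0398
```

```bash
python3 - <<'E'
from h import *
d=snap('wrist','w5'); cv2.imwrite('pics/w5.png',d['color'][200:440,160:480])
plan([.613,-.076,.022],down(64.8)); print(cur()[2]['width'],cur()[2]['q'].round(2))
E
```

```text
t 6.33 now [ 0.6119 -0.0769  0.0993] shift mm [77.3 -0.7  1.4] rot deg [-0.09 -0.06 -0.01]
0.03989093594808628 [-0.57  0.45  0.8   1.72 -0.35  1.12  1.47]
```

{"fn": "send_rows", "kwargs": {"moves": [[25,0,1,0,0,0],[45,0,1,0,0,0],[58,0,1,0,0,0],[64,0,1,0,0,0],[64,0,1,0,0,0]]}}

```text
clock: 6.75
tool_pos: [0.6117, -0.0761, 0.0344]
orientation: [0.597, -0.378, 0.598, 0.378]
ft_force: [0.2, 0.4, -1.1]
width: 0.0398
```

```bash
python3 - <<'E'
from h import *
d=snap('wrist','w6'); a=d['color'][220:380,200:440]; s=snap('side','s3')['color'][215:285,290:390]
cv2.imwrite('pics/w6.png',np.vstack([cv2.resize(a,(720,320)),cv2.resize(s,(720,280))[:, :]]) if 0 else np.hstack([cv2.resize(a,(480,320)),cv2.resize(s,(320,320))]))
plan([.613,-.076,.022],down(64.8))
E
```

```text
t 6.85 now [ 0.6131 -0.0758  0.0362] shift mm [14.2 -0.  -0.3] rot deg [-0.1  -0.01  0.04]
```

View pics/w6.png

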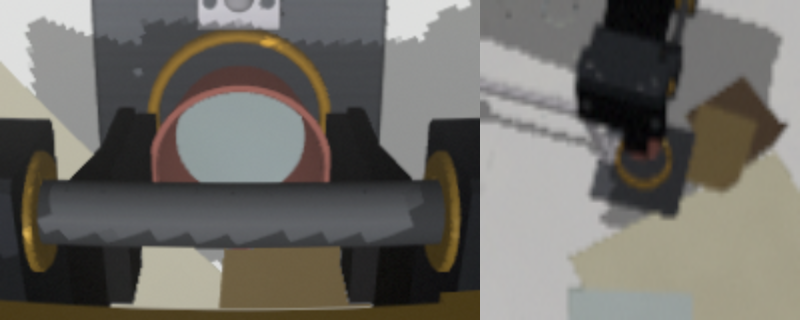

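```bash
python3 - <<'E'
from h import *
from scipy.optimize import brentq
d=load('w6'); f=foc(d); P,Q,s=cur(); ty=Q.apply([0,1,0]); tz=Q.apply([0,0,1])
def pf(X):
    c=np.array(d['R'])@X+np.array(d['t']); r=np.hypot(c[0],c[1]); th=np.arctan2(r,c[2]); return np.array([d['cx']+f*th*c[0]/r, d['cy']+f*th*c[1]/r])
B=np.array([.613,-.076,0])
for n,z,r,row in(('cup',P[2]-.001+.012,.0205,262.8),('ring',.010,.025,235)):
    k=brentq(lambda k:pf(B+[0,0,z]+ty*(r+k))[1]-row,-.03,.03); C=B+[0,0,z]+ty*k
    print(n,'ty offset mm',k*1e3,'lat',pf(C+tz*r)[0],pf(C-tz*r)[0])
E
```

```text
cup ty offset mm 1.7886987522363362 lat 365.7692899830172 273.6344586749497
ring ty offset mm -0.35056759968169743 lat 366.0917522378543 273.6577153611801
```

Ring and cup agree laterally to under 1 mm and in the other direction to about 2 mm, with a clearance of 5 mm. Setting down.

{"fn": "send_rows", "kwargs": {"moves": [[6,0,0,0,0,0],[10,-1,0,0,0,0],[12,-1,0,0,0,0],[13,-1,0,0,0,0],[13,-1,0,0,0,0]]}}

```text
clock: 7.27
tool_pos: [0.6137, -0.0751, 0.0224]
orientation: [0.597, -0.379, 0.597, 0.379]
ft_force: [-0.5, -0.2, 1.1]
width: 0.0394
```

{"fn": "send_rows", "kwargs": {"moves": [[0,0,0,0,0,0]]}}

```text
clock: 7.35
tool_pos: [0.6138, -0.0751, 0.0226]
orientation: [0.597, -0.379, 0.597, 0.379]
ft_force: [0.4, -0.0, -0.4]
width: 0.0397
```

{"fn": "send_rows", "kwargs": {"moves": [[1,0,0,0,0,0],[1.5,0,0,0,0,0],[1.5,0,0,0,0,0]]}}

```text
clock: 7.6
tool_pos: [0.6137, -0.0751, 0.021]
orientation: [0.597, -0.379, 0.597, 0.379]
ft_force: [-0.3, -0.4, -0.6]
width: 0.04
```

{"fn": "send_rows", "kwargs": {"moves": [[0,0,0,0,0,0],[0,0,0,0,0,0],[0,0,0,0,0,0],[0,0,0,0,0,0],[0,0,0,0,0,0],[-5,0,0,0,0,0],[-20,0,0,0,0,0],[-45,0,0,0,0,0]], "hand": 62}}

```text
clock: 8.27
tool_pos: [0.6123, -0.075, 0.0655]
orientation: [0.596, -0.378, 0.598, 0.379]
ft_force: [-0.1, -0.2, 0.2]
width: 0.0617
```

{"fn": "send_rows", "kwargs": {"moves": [[-30,20,0,0,0,0],[-55,50,0,0,0,0],[-55,85,0,0,0,0],[-55,120,0,0,0,0],[-55,120,0,0,0,0]]}}

```text
clock: 8.68
tool_pos: [0.5003, -0.0213, 0.1215]
orientation: [0.597, -0.377, 0.597, 0.381]
ft_force: [0.2, -0.3, -0.4]
width: 0.062
```

```bash
python3 - <<'E'
from h import *
d=snap('top','t1'); s=snap('side','s4'); w=snap('wrist','w7')
c=lambda i,x,y,w,h,k: cv2.resize(i[y:y+h,x:x+w],(w*k,h*k),interpolation=cv2.INTER_CUBIC)
cv2.imwrite('pics/p10.png',np.hstack([c(s['color'],270,215,100,75,4),cv2.resize(w['color'],(400,300))]))
plan([.455,-.0025,.10],down(64.8)); print(cur()[2]['width'],cur()[2]['q'].round(2))
E
```

```text
t 8.83 now [ 0.5059 -0.0236  0.1224] shift mm [22.3 55.1 -2.6] rot deg [0.   0.14 0.07]
0.06171094365014417 [-0.84  0.15  0.87  1.97 -0.13  1.08  1.22]
```

View pics/p10.png

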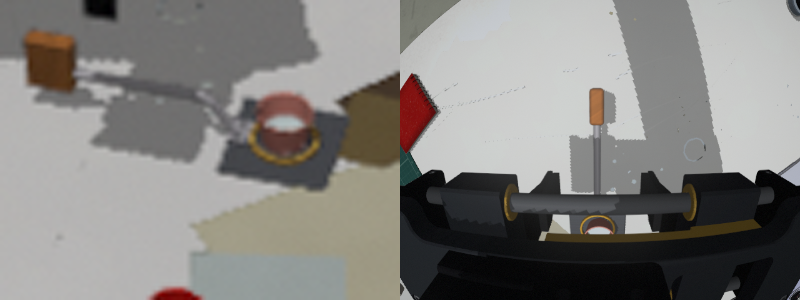

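Cup stands upright in the ring, and the rod is aligned with the tool's plane. I'll locate the grip by colour and depth (numbers only).

```bash
python3 - <<'E'
from h import *
np.set_printoptions(suppress=True,precision=4)
d=load('w7'); c=d['color'].astype(int); m=(c[...,2]-c[...,0]>50); m[:120]=0; m[215:]=0; m[:,:280]=0; m[:,350:]=0
v,u=np.nonzero(m); W=np.array([wdep(d,a,b) for a,b in zip(u,v)])
print(len(u),u.min(),u.max(),v.min(),v.max(),W.min(0),W.max(0))
t=W[(W[:,2]>.058)&(W[:,2]<.070)]; print('top',len(t),t.mean(0),t[:,2].mean(),cv2.minAreaRect((t[:,:2]*1e3).astype(np.float32)))
# by colour brightness: top face brighter
b=c[...,2]; print(np.percentile(b[m],[5,25,50,75,95]))
mt=m&(b>140); v2,u2=np.nonzero(mt); r=cv2.minAreaRect(np.column_stack([u2,v2]).astype(np.float32)); print(r, atz(d,*r[0],.064,True))
T=load('t1'); c=T['color'].astype(int); mm=(c[...,2]-c[...,0]>50); mm[:255]=0;mm[280:]=0;mm[:,:295]=0;mm[:,315:]=0
v,u=np.nonzero(mm); print('T',len(u),[atz(T,u.mean(),v.mean(),z) for z in(.064,.05)])
g=atz(d,*r[0],.064,True); P=np.array([.6132,-.0760]); print(np.degrees(np.arctan2(*(P-g[:2])[::-1])),np.linalg.norm(P-g[:2]))
E
```

```text
1200 304 324 142 199 [ 0.4379 -0.0145  0.0604] [0.4725 0.0097 0.2841]
top 1197 [ 0.4551 -0.0023  0.0633] 0.06328125716914226 ((455.3393859863281, -2.549452781677246), (12.0362548828125, 34.68638610839844), 64.98471069335938)
[129. 152. 165. 170. 174.]
((313.5, 170.5), (55.0, 19.0), 90.0) [ 0.4549 -0.0026  0.064 ]
T 45 [array([0.4526, 0.0027, 0.064 ]), array([0.4538, 0.0033, 0.05  ])]
-24.879874951390573 0.17452234270647474
```

Grip top centre measured at (0.455, -0.0024, 0.063). Expected height is 0.064, and the yaw is 65°. Going there and down.

{"fn": "send_rows", "kwargs": {"moves": [[0,25,-1,0,0,0],[0,45,-2,0,0,0],[0,55,-3,0,0,0],[0,55,-3,0,0,0],[0,55,-3,0,0,0]]}}

```text
clock: 9.25
tool_pos: [0.4554, -0.0037, 0.1218]
orientation: [0.598, -0.379, 0.597, 0.378]
ft_force: [-0.5, -0.0, -0.8]
width: 0.0623
```

```bash
python3 - <<'E'
from h import *
snap('wrist','w8'); plan([.455,-.0024,.027],down(65)); print(cur()[2]['q'].round(2))
E
```

```text
t 9.3 now [ 0.4556 -0.0039  0.1217] shift mm [94.7  1.3  1.1] rot deg [-0.3   0.01  0.08]
[-0.93 -0.02  0.85  2.08  0.01  1.07  1.04]
```

{"fn": "send_rows", "kwargs": {"moves": [[30,1,1,0,0,0],[60,1,1,0,0,0],[80,1,1,0,0,0],[90,1,1,0,0,0],[94,1,1,0,0,0],[94,1,1,0,0,0]]}}

```text
clock: 9.8
tool_pos: [0.4541, -0.0031, 0.0264]
orientation: [0.597, -0.379, 0.598, 0.378]
ft_force: [-0.6, 0.0, -0.8]
width: 0.0621
```

{"fn": "send_rows", "kwargs": {"moves": [[0,0,0,0,0,0],[0,0,0,0,0,0],[0,0,0,0,0,0],[0,0,0,0,0,0],[0,0,0,0,0,0],[0,0,0,0,0,0],[0,0,0,0,0,0],[0,0,0,0,0,0]], "hand": 8, "grip_force": 20}}

```text
clock: 10.47
tool_pos: [0.4537, -0.0018, 0.0271]
orientation: [0.597, -0.379, 0.597, 0.379]
ft_force: [0.2, -0.2, -1.0]
width: 0.0169
```

{"fn": "send_rows", "kwargs": {"moves": [[0,0,0,0,0,0],[0,0,0,0,0,0],[0,0,0,0,0,0],[0,0,0,0,0,0]], "hand": 8, "grip_force": 60}}

```text
clock: 10.8
tool_pos: [0.4537, -0.0019, 0.0271]
orientation: [0.597, -0.379, 0.597, 0.379]
ft_force: [-0.4, 0.1, -0.0]
width: 0.0137
```

{"fn": "send_rows", "kwargs": {"moves": [[-1,0,0,0,0,0],[-2,0,0,0,0,0],[-4,0,0,0,0,0],[-7,0,0,0,0,0],[-11,0,0,0,0,0],[-15,0,0,0,0,0],[-18,0,0,0,0,0],[-18,0,0,0,0,0]]}}

```text
clock: 11.47
tool_pos: [0.4542, -0.0018, 0.0458]
orientation: [0.598, -0.379, 0.597, 0.379]
ft_force: [0.0, 0.1, -1.4]
width: 0.0136
```

```bash
python3 - <<'E'
from h import *
np.set_printoptions(suppress=True,precision=4)
P,Q,s=cur(); print(s['clock'],P,Q.as_matrix().round(3)[:,0],s['width'],s['ft_force'],s['moment'])
T=snap('top','t2'); S=snap('side','s5'); W=snap('wrist','w9')
# plate cloud from top & side: points near plate, excluding cup; fit plane
def cloud(d,box):
    x0,y0,x1,y1=box; v,u=np.mgrid[y0:y1,x0:x1]; f=foc(d)
    c=np.stack([(u-d['cx'])/f,(v-d['cy'])/f,np.ones_like(u)],-1)*d['depth'][y0:y1,x0:x1,None]
    return (c-np.array(d['t']))@np.array(d['R']), d['color'][y0:y1,x0:x1].astype(int)
ax=np.array([np.cos(np.radians(-25)),np.sin(np.radians(-25))]); 
for n,d,b in(('T0',load('t1'),(305,185,360,240)),('S0',load('s4'),(315,230,370,270)),('T',T,(305,185,360,240)),('S',S,(315,225,370,270))):
    X,C=cloud(d,b); dark=(C.max(-1)<95)&(C.max(-1)-C.min(-1)<25)
    q=X[dark]; l=(q[:,:2]-[.6132,-.076])@ax; w=(q[:,:2]-[.6132,-.076])@[-ax[1],ax[0]]
    k=(np.abs(l)<.05)&(np.abs(w)<.045)&(np.hypot(l,w)>.026)&(q[:,2]>-.02)&(q[:,2]<.06); q=q[k]; l=l[k]; w=w[k]
    A=np.column_stack([l,w,np.ones(len(l))]); s_=np.linalg.lstsq(A,q[:,2],rcond=None)[0]; print(n,len(q),'slope deg x,y',np.degrees(np.arctan(s_[:2])),'z0',s_[2], 'med',np.median(q[:,2]))
E
```

```text
11.4667 [ 0.4542 -0.0018  0.0458] [ 0.001  0.001 -1.   ] 0.013622110193107285 [ 0.0067  0.0505 -1.366 ] [0.085  0.2203 0.0331]
T0 277 slope deg x,y [0.2153 0.4951] z0 0.003281740303157323 med 0.00296630459201571
S0 257 slope deg x,y [-0.5895 -0.7228] z0 0.003419338287186802 med 0.0034381629814248
T 498 slope deg x,y [-1.245  -1.6438] z0 0.021077778110009538 med 0.021318256268084857
S 280 slope deg x,y [-1.7621 -1.1515] z0 0.020182469481316443 med 0.020892418186721988
```

Paddle is held (moment and force match its weight) and lifted about 17–18 mm with roughly 1° droop. Now I'll rotate 28° while moving to in front of the lamp.

{"fn": "send_rows", "kwargs": {"moves": [[-1,4,6,-2,0,0],[-2,9,14,-5,0,0],[-4,16,25,-9,0,0],[-4,23,36,-13,0,0],[-4,31,47,-17,0,0],[-4,39,59,-21,0,0],[-4,46,69,-25,0,0],[-4,52,77,-28,0,0]]}}

```text
clock: 12.28
tool_pos: [0.4394, 0.0898, 0.049]
orientation: [-0.486, 0.513, -0.487, -0.512]
ft_force: [3.0, -9.3, -2.2]
width: 0.0169
```

```bash
python3 - <<'E'
from h import *
plan([.424,.226,.049],down(93.2)); print(cur()[2]['q'].round(2),cur()[2]['width'])
E
```

```text
t 12.28 now [0.4394 0.0898 0.049 ] shift mm [ -0.2   8.3 136.9] rot deg [-0.2  -0.09  0.  ]
[-0.99  0.11  0.74  2.16 -0.09  0.9   1.42] 0.016891277092940978
```

The width and side force changed, so something may have twisted in the grip. I'll hold still and look.

{"fn": "send_rows", "kwargs": {"moves": [[0,0,0,0,0,0],[0,0,0,0,0,0],[0,0,0,0,0,0]]}}

```text
clock: 12.53
tool_pos: [0.4389, 0.0886, 0.0487]
orientation: [-0.487, 0.512, -0.489, -0.512]
ft_force: [-0.1, -8.4, -0.4]
width: 0.0166
```

```bash
python3 - <<'E'
from h import *
np.set_printoptions(suppress=True,precision=4)
P,Q,s=cur(); print(s['clock'],P,s['width'],s['ft_force'],s['moment'])
T=snap('top','t3'); S=snap('side','s6'); W=snap('wrist','w10')
c=lambda i,x,y,w,h,k: cv2.resize(i[y:y+h,x:x+w],(w*k,h*k),interpolation=cv2.INTER_CUBIC)
cv2.imwrite('pics/p12.png',np.vstack([np.hstack([c(T['color'],245,170,100,100,4),c(S['color'],260,170,100,100,4)])]))
E
```

```text
12.5333 [0.4389 0.0886 0.0487] 0.01659024362736017 [-0.0766 -8.3512 -0.4038] [-2.0134  0.1608 -1.6457]
```

```bash
python3 - <<'E'
from h import *
T=load('t3')['color'];S=load('s6')['color'];W=load('w10')['color']
c=lambda i,x,y,w,h,k: cv2.resize(i[y:y+h,x:x+w],(w*k,h*k),interpolation=cv2.INTER_CUBIC)
W=cv2.resize(W[60:420],(355,200)); Z=np.zeros((600,800,3),np.uint8)
Z[:400,:400]=c(T,225,160,100,100,4); Z[:400,400:]=c(S,275,150,100,100,4); Z[400:,:355]=W; Z[400:600,360:795]=cv2.resize(S[140:280,240:420],(435,200))
cv2.imwrite('pics/p12.png',Z)
E
```

```text
(no output)
```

View pics/p12.png

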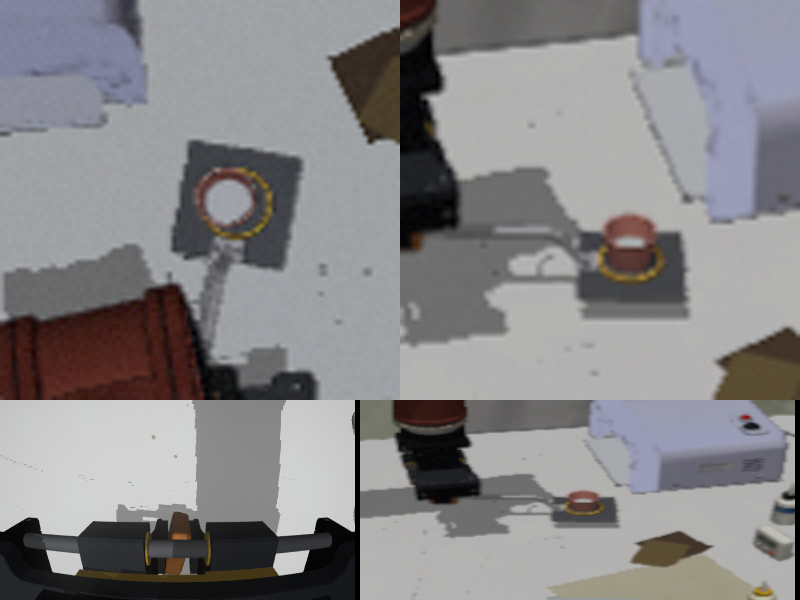

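```bash
python3 - <<'E'
from h import *
np.set_printoptions(suppress=True,precision=4)
T=load('top0'); S=load('side0'); w=load('w1')
# stain circle
print('circle T z0',atz(T,272,229,0),'S z0',atz(S,270+270/6,210+42/6,0),'W z0',atz(w,357,290,0,True))
print(tri(ray(T,272,229),ray(S,315,217),ray(w,357,290,True)))
def cloud(d,box):
    x0,y0,x1,y1=box; v,u=np.mgrid[y0:y1,x0:x1]; f=foc(d)
    c=np.stack([(u-d['cx'])/f,(v-d['cy'])/f,np.ones_like(u)],-1)*d['depth'][y0:y1,x0:x1,None]
    return (c-np.array(d['t']))@np.array(d['R']), d['color'][y0:y1,x0:x1].astype(int)
X,_=cloud(T,(262,219,283,240)); print('T0 z stats',np.percentile(X[...,2],[0,5,50,95,100]))
X,_=cloud(S,(300,207,330,227)); print('S0 z stats',np.percentile(X[...,2],[0,5,50,95,100]), (T['depth'][219:240,262:283]==0).sum())
Wp=np.array([wdep(w,u,v) for u in range(340,375,3) for v in range(276,304,3)]); print('w1',np.percentile(Wp[:,2],[0,5,50,95,100]))
# paddle now: plate edges in t3
t=load('t3'); X,C=cloud(t,(262,190,305,235)); m=(C.max(-1)<95)&(C.max(-1)-C.min(-1)<25)&(X[...,2]>.005); q=X[m]
print('plate now',len(q),cv2.minAreaRect((q[:,:2]*1e3).astype(np.float32)),'z',np.median(q[:,2]))
E
```

```text
circle T z0 [0.5658 0.0924 0.    ] S z0 [0.5668 0.0869 0.    ] W z0 [0.5658 0.0912 0.    ]
(array([ 0.5671,  0.0917, -0.0037]), [np.float64(0.0012606246149110907), np.float64(0.0005226625142374851), np.float64(0.0008823678149229627)])
T0 z stats [-0.0124 -0.0079 -0.0015  0.0044  1.5913]
S0 z stats [-0.0139 -0.0063 -0.002   0.0024  1.0421] 3
w1 [-0.0031 -0.0021 -0.0008  0.0003  0.0009]
plate now 537 ((482.23822021484375, 24.574737548828125), (370.1410827636719, 98.84681701660156), 14.120408058166504) z 0.025322197248284512
```

```bash
python3 - <<'E'
from h import *
T=load('top0'); S=load('side0'); t=load('t3'); s=load('s6'); w=load('w1')
for n,d,(u,v),r in(('T0',T,(272,229),9),('t3',t,(272,229),9),('S0',S,(315,217),11),('s6',s,(315,217),11),('w1',w,(357,290),18)):
    g=cv2.cvtColor(d['color'],cv2.COLOR_BGR2GRAY)[v-r:v+r+1,u-r:u+r+1]; z=d['depth'][v-r:v+r+1,u-r:u+r+1]==0
    print(n,'zero depth',z.sum(),'of',z.size,'overall frac',(d['depth']==0).mean().round(4))
    if r<12:
        for k in range(0,2*r+1): print(' '.join('%3d'%x for x in g[k]))
E
```

```text
T0 zero depth 3 of 361 overall frac 0.004
148 150 150 150 151 149 152 147 150 148 148 151 149 150 148 150 148 151 149
149 149 151 149 151 150 149 150 149 151 148 147 149 150 149 151 149 150 148
151 147 151 148 150 147 151 149 152 151 153 149 151 151 148 148 150 149 150
151 150 148 149 152 150 149 148 149 147 151 150 149 152 148 149 151 149 153
151 152 152 149 148 149 149 127  64  81  93 121 151 153 149 150 150 152 148
151 150 152 150 151 150 150 144 144 148 148 148 138 123 150 150 148 149 150
151 151 149 149 150 151 151 150 149 147 151 150 148 137 119 150 149 149 150
149 148 150 150 151 149 149 147 149 150 150 149 148 138 120 152 151 147 149
151 150 150 133  97 150 148 150 148 151 152 148 152 148 133 122 152 150 150
152 148 151 130  99 148 151 147 149 150 149 148 147 151 136 118 148 150 151
148 149 149 133 113 152 151 149 149 148 151 151 149 150 135 121 149 149 149
151 148 149 138 120 151 148 150 149 149 150 150 152 147 138 121 149 150 147
150 150 150 150 150 149 149 148 149 150 150 153 150 136 118 149 151 151 147
147 150 148 149 141 123 150 150 150 153 151 149 137 100 119 149 152 14
[... 5535 characters left out ...]
  67  68  67
177 178 178 177 177 178 176 177 177 177 176 176 176 178 156 104  69  69  68  69  68  68  67
176 177 177 177 177 177 177 178 177 178 178 177 177 177 155 105  68  66  67  68  68  67  68
177 176 177 177 176 177 177 177 177 179 179 177 177 177 162 120  81  73  73  73  73  74  76
177 177 177 178 177 177 177 178 177 178 178 179 179 178 177 164 136 107  95  93  94  94  94
178 178 178 178 178 178 178 179 179 179 179 179 178 178 179 174 164 138 110 110 110 111 110
178 179 178 178 179 178 180 178 180 178 179 178 178 177 177 162 129 110 110 110 110 111 109
179 178 179 179 179 179 179 180 179 179 178 179 178 179 178 177 146 111 111 109 110 110 110
w1 zero depth 7 of 1369 overall frac 0.0249
```

The circle on the table is a flat mark (pixels unchanged, z≈0), so it isn't the obstacle. The wrench puts a -y push about 0.2 m ahead of the grip, on the plate. I'll back off and see whether the force goes away.

{"fn": "send_rows", "kwargs": {"moves": [[0,0,-4,0,0,0],[0,0,-10,0,0,0],[0,0,-16,0,0,0],[0,0,-20,0,0,0],[0,0,-20,0,0,0],[0,0,-20,0,0,0]]}}

```text
clock: 13.18
tool_pos: [0.44, 0.0701, 0.049]
orientation: [0.487, -0.512, 0.488, 0.512]
ft_force: [-2.1, -3.0, 0.5]
width: 0.0154
```

```bash
python3 - <<'E'
from h import *
np.set_printoptions(suppress=True,precision=3)
P,Q,s=cur(); print(s['clock'],P,s['width'],s['ft_force'],s['moment'])
T=load('top0'); S=load('side0')
for n,d,(x0,y0,x1,y1) in(('T',T,(235,165,330,250)),('S',S,(285,170,365,240)),('w1',load('w1'),(200,240,420,310))):
    g=cv2.cvtColor(d['color'],cv2.COLOR_BGR2GRAY); e=(np.abs(g.astype(float)-cv2.medianBlur(g,21))>12)|(d['depth']==0)
    k,l,st,c=cv2.connectedComponentsWithStats(e[y0:y1,x0:x1].astype(np.uint8))
    for i in range(1,k):
        if st[i,4]>=2:
            u,v=c[i]+[x0,y0]; print(n,'area',st[i,4],'wh',st[i,2:4],'uv',(u.round(1),v.round(1)),'z0 at',atz(d,u,v,0,n=='w1')[:2], 'zero',(d['depth'][y0:y1,x0:x1][l==i]==0).sum())
E
```

```text
13.1833 [0.44  0.07  0.049] 0.015397884079801794 [-2.068 -2.971  0.518] [-0.759  0.575 -0.69 ]
T area 31 wh [12  7] uv (np.float64(256.5), np.float64(166.6)) z0 at [0.747 0.136] zero 0
T area 303 wh [24 39] uv (np.float64(317.8), np.float64(179.1)) z0 at [ 0.707 -0.039] zero 3
T area 12 wh [9 3] uv (np.float64(239.4), np.float64(177.1)) z0 at [0.718 0.184] zero 0
T area 67 wh [19 16] uv (np.float64(254.8), np.float64(184.8)) z0 at [0.694 0.141] zero 0
T area 9 wh [6 4] uv (np.float64(254.8), np.float64(179.9)) z0 at [0.709 0.141] zero 0
T area 2 wh [2 1] uv (np.float64(248.5), np.float64(179.0)) z0 at [0.712 0.158] zero 0
T area 3 wh [3 1] uv (np.float64(236.0), np.float64(192.0)) z0 at [0.675 0.194] zero 0
T area 15 wh [ 7 10] uv (np.float64(324.9), np.float64(206.7)) z0 at [ 0.627 -0.058] zero 0
T area 325 wh [21 45] uv (np.float64(319.4), np.float64(227.7)) z0 at [ 0.567 -0.041] zero 0
T area 5 wh [5 1] uv (np.float64(272.0), np.float64(224.0)) z0 at [0.58  0.092] zero 0
T area 25 wh [11 11] uv (np.float64(274.8), np.float64(231.6)) z0 at [0.558 0.084] zero 1
T area 7 wh [3 3] uv 
[... 4240 characters left out ...]
2 2] uv (np.float64(382.5), np.float64(276.5)) z0 at [0.563 0.126] zero 0
w1 area 2 wh [2 1] uv (np.float64(398.5), np.float64(280.0)) z0 at [0.576 0.142] zero 0
w1 area 6 wh [3 4] uv (np.float64(201.0), np.float64(285.5)) z0 at [ 0.479 -0.081] zero 0
w1 area 3 wh [3 1] uv (np.float64(276.0), np.float64(294.0)) z0 at [0.528 0.001] zero 0
w1 area 14 wh [5 4] uv (np.float64(267.4), np.float64(301.5)) z0 at [ 0.533 -0.014] zero 1
w1 area 64 wh [15 10] uv (np.float64(406.3), np.float64(306.0)) z0 at [0.614 0.138] zero 0
w1 area 31 wh [23  3] uv (np.float64(358.5), np.float64(308.7)) z0 at [0.59  0.083] zero 1
w1 area 2 wh [2 1] uv (np.float64(319.5), np.float64(309.0)) z0 at [0.569 0.039] zero 0
```

{"fn": "send_rows", "kwargs": {"moves": [[0,0,0,0,0,0],[0,0,0,0,0,0],[0,0,0,0,0,0],[0,0,0,0,0,0]]}}

```text
clock: 13.52
tool_pos: [0.4403, 0.0701, 0.049]
orientation: [0.488, -0.512, 0.488, 0.512]
ft_force: [-2.2, -3.2, -0.5]
width: 0.0156
```

```bash
cat >> h.py <<'E'
def plate(d,zs=.026,box=(225,150,360,250)):
    x0,y0,x1,y1=box; c=d['color'][y0:y1,x0:x1].astype(int); m=((c.max(-1)<88)&(c.max(-1)-c.min(-1)<25)&(c.min(-1)>45)).astype(np.uint8)
    k,l,st,_=cv2.connectedComponentsWithStats(cv2.morphologyEx(m,cv2.MORPH_OPEN,np.ones((3,3))))
    o=[]
    for i in range(1,k):
        if 250<st[i,4]<900:
            v,u=np.nonzero(l==i); W=np.array([atz(d,a+x0,b+y0,zs)[:2]*1e3 for a,b in zip(u,v)],np.float32)
            o.append((st[i,4],cv2.minAreaRect(W)))
    return o
E
python3 - <<'E'
from h import *
np.set_printoptions(suppress=True,precision=3)
def show():
    P,Q,s=cur(); print(s['clock'],P,s['width'],s['ft_force'],s['moment'],s['q'])
show(); T=snap('top','t4'); S=snap('side','s7'); show()
print('t1',plate(load('t1'),.005)); print('t2',plate(load('t2'),.023)); print('t3',plate(load('t3'),.026)); print('t4',plate(T,.026))
print('s4',plate(load('s4'),.005,(290,190,400,290)));print('s6',plate(load('s6'),.026,(290,190,400,290))); print('s7',plate(S,.026,(290,190,400,290)))
E
```

```text
13.5167 [0.44  0.07  0.049] 0.015617802532698795 [-2.238 -3.161 -0.452] [-0.717  0.623 -0.71 ] [-0.968  0.103  0.753  2.167 -0.09   0.901  1.458]
13.6167 [0.44  0.07  0.049] 0.01546894771056495 [-2.731 -3.615 -0.037] [-0.789  0.62  -0.598] [-0.968  0.103  0.754  2.167 -0.09   0.901  1.458]
t1 [(np.int32(253), ((607.5790405273438, -97.50409698486328), (48.85348129272461, 88.37808990478516), 86.62698364257812))]
t2 [(np.int32(467), ((612.7061767578125, -74.0903549194336), (78.31920623779297, 80.5340347290039), 64.84912109375))]
t3 [(np.int32(454), ((612.7216796875, 57.79584503173828), (78.283203125, 79.50200653076172), 79.70364379882812))]
t4 [(np.int32(463), ((616.0404663085938, 54.7261962890625), (78.26057434082031, 79.0755386352539), 83.86873626708984))]
s4 []
s6 []
s7 []
```

The plate's front-left corner stays fixed at about (0.66, 0.09) in both pictures, so something unseen blocks it in front of the lamp's right post. I'll look for faint traces there in the images.

```bash
python3 - <<'E'
from h import *
np.set_printoptions(suppress=True,precision=3,linewidth=200)
def pfw(d,X):
    f=foc(d); c=np.array(d['R'])@X+np.array(d['t']); r=np.hypot(c[0],c[1]); th=np.arctan2(r,c[2]); return d['cx']+f*th*c[0]/r, d['cy']+f*th*c[1]/r
X=np.array([.665,.095,0])
T=load('top0'); S=load('side0'); print(proj(T,X),proj(S,X),pfw(load('w1'),X),pfw(load('w7'),X),pfw(load('w8'),X))
def show(d,u,v,ru,rv):
    u,v=int(u),int(v); c=d['color'][v-rv:v+rv+1,u-ru:u+ru+1].astype(int); g=c.sum(-1)
    m=int(np.median(g)); print('med',m,'origin',u-ru,v-rv); 
    for r in g-m: print(' '.join('%4d'%x for x in r))
show(S,*proj(S,X+[0,0,.01]),15,14)
show(T,*proj(T,X),12,12)
E
```

```text
(np.float64(270.83042739821286), np.float64(194.5177968138271)) (np.float64(345.48578664587717), np.float64(211.86546383584127)) (np.float64(389.25593358161433), np.float64(350.23973816742046)) (np.float64(501.5613004241169), np.float64(328.68791692710266)) (np.float64(495.07165784329595), np.float64(373.3361799858375))
med 507 origin 330 195
  -1    0    0    0    1    1   -1    3   -1    0   -3    1    1  -91 -104  -36  -23  -23  -21  -24  -22  -29  -35  -34  -32  -37  -38  -35  -35  -39  -36
   0    0    1   -3   -1    1    1    0    3   -1    1    2    4    0  -81  -84  -25  -20  -22  -21  -22  -27  -34  -33  -35  -37  -37  -37  -38  -40  -38
   3    5    0    0   -3    0   -2   -1   -2    1    3    0    0   -1  -75 -104  -52  -28  -21  -23  -21  -27  -37  -36  -32  -34  -35  -37  -37  -35  -35
  -1    0    0   -2    3   -2   -1   -1    0    0   -3    0    0   -4    2  -99 -158  -75  -46  -48  -50  -43  -46  -44  -34  -37  -34  -36  -41  -35  -35
  -1   -1    0    3   -2   -2   -2    1   -3   -1    0    0    0   -2   -1 -119 -255 -193 -116  -84 -136  -95  -64  -54  -34  -36  -35 
[... 6187 characters left out ...]
    0   -9    2   11   -3    3    3   -5    5   -2   -2    6   -4    7    5
   1   -1   -1    0   -1    5    6    5   -3   -3    5    4    1    2   -4    0    2    9    3    2    2   -1   -7   -2   -2
  -5   -5    4    0    0   -1    6   -4   -8    3   -5   -5   -2   -4    7    3    3    3   -1    3    5   -1    1    8    1
  -6   -2    4    5   -2    2    2   -6   -6    0    4    2   -2    0   -1   -6    0   -1   -7    5    9   -1    8    1   -3
  -5    0   -6   -8   -1    2   -4    1    1    0    7   -2    0    4   -1   -1   -5    6   -4    2    0    5    3   -7    2
  -5   -4    4    0    3    1    3   -4    1    4   -2    2    2    0   -2   10   -3   -2   -1    5    5   -3   -3    0    1
```

Nothing is visible there, but the wrench and the fixed corner both point to a solid contact at about (0.66, 0.09). I'll release the contact, rise, and route well back from that spot.

{"fn": "send_rows", "kwargs": {"moves": [[0,2,-6,0,0,0],[0,4,-14,0,0,0],[0,6,-24,0,0,0],[0,8,-34,0,0,0],[0,8,-40,0,0,0],[0,8,-40,0,0,0],[0,8,-40,0,0,0],[0,8,-40,0,0,0]]}}

```text
clock: 14.28
tool_pos: [0.4345, 0.0299, 0.0491]
orientation: [0.488, -0.512, 0.488, 0.512]
ft_force: [-0.0, -0.7, -0.6]
width: 0.0135
```

```bash
python3 - <<'E'
from h import *
np.set_printoptions(suppress=True,precision=3)
P,Q,s=cur(); print(s['clock'],P,s['width'],s['ft_force'],s['moment'],s['q'])
T=snap('top','t5'); print(plate(T,.026)); snap('side','s8')
plan([.375,.226,.16],down(93.2))
E
```

```text
14.2833 [0.435 0.03  0.049] 0.013477582239404203 [-0.038 -0.686 -0.637] [-0.013  0.23   0.088] [-0.923  0.075  0.789  2.191 -0.068  0.899  1.526]
[(np.int32(467), ((612.4622802734375, 38.91073226928711), (79.88092803955078, 78.434814453125), 1.957607388496399))]
t 14.38 now [0.434 0.03  0.049] shift mm [-110.9   49.8  198.6] rot deg [-0.39  0.    0.  ]
```

{"fn": "send_rows", "kwargs": {"moves": [[-8,3,0,0,0,0],[-20,8,0,0,0,0],[-36,14,0,0,0,0],[-52,20,0,0,0,0],[-68,27,5,0,0,0],[-84,34,14,0,0,0],[-98,40,26,0,0,0],[-108,45,42,0,0,0]]}}

```text
clock: 15.05
tool_pos: [0.3874, 0.0696, 0.1585]
orientation: [-0.489, 0.512, -0.487, -0.512]
ft_force: [0.6, -0.3, -0.8]
width: 0.0138
```

```bash
python3 - <<'E'
from h import *
plan([.375,.226,.16],down(93.2)); s=cur()[2]; print(s['q'].round(2),s['width'],s['ft_force'])
E
```

```text
t 15.05 now [0.3874 0.0696 0.1585] shift mm [ -1.4   5.  156.8] rot deg [-0.49  0.06  0.07]
[-0.98 -0.24  0.62  2.15  0.15  1.19  1.18] 0.013795036229611425 [ 0.56723529 -0.30810099 -0.84527924]
```

{"fn": "send_rows", "kwargs": {"moves": [[0,1,10,0,0,0],[0,2,30,0,0,0],[-1,3,54,0,0,0],[-1,4,80,0,0,0],[-1,5,106,0,0,0],[-1,5,130,0,0,0],[-1,5,148,0,0,0],[-1,5,157,0,0,0]]}}

```text
clock: 15.72
tool_pos: [0.3744, 0.2281, 0.1573]
orientation: [-0.487, 0.513, -0.487, -0.512]
ft_force: [-0.4, -0.3, -1.3]
width: 0.0135
```

```bash
python3 - <<'E'
from h import *
np.set_printoptions(suppress=True,precision=3)
T=snap('top','t6'); S=snap('side','s9'); 
plan([.375,.226,.049],down(93.2)); s=cur()[2]; print(s['q'].round(2),s['width'],s['ft_force'],s['moment'])
print(plate(T,.14,(200,150,360,300)))
E
```

```text
t 15.82 now [0.375 0.227 0.158] shift mm [108.5  -0.3  -0.6] rot deg [-0.32 -0.08 -0.02]
[-1.12 -0.08  0.46  2.06  0.04  1.16  0.94] 0.013289035488134199 [-0.288  0.881 -1.619] [0.072 0.272 0.094]
[(np.int32(367), ((552.187744140625, 230.48538208007812), (78.80734252929688, 67.36766815185547), 0.1782497614622116))]
```

{"fn": "send_rows", "kwargs": {"moves": [[10,0,0,0,0,0],[28,0,0,0,0,0],[48,0,0,0,0,0],[68,0,0,0,0,0],[86,0,0,0,0,0],[100,0,0,0,0,0],[108,0,0,0,0,0],[108,0,0,0,0,0]]}}

```text
clock: 16.48
tool_pos: [0.3741, 0.2239, 0.0483]
orientation: [-0.487, 0.512, -0.489, -0.511]
ft_force: [-0.4, 0.4, -1.6]
width: 0.0135
```

```bash
python3 - <<'E'
from h import *
np.set_printoptions(suppress=True,precision=3)
T=snap('top','t7'); S=snap('side','s10'); 
plan([.598,.235,.049],down(93.2)); s=cur()[2]; print(s['q'].round(2),s['width'],s['ft_force'],s['moment'])
print(plate(T,.026,(200,150,360,300)))
def cloud(d,box):
    x0,y0,x1,y1=box; v,u=np.mgrid[y0:y1,x0:x1]; f=foc(d)
    c=np.stack([(u-d['cx'])/f,(v-d['cy'])/f,np.ones_like(u)],-1)*d['depth'][y0:y1,x0:x1,None]
    return (c-np.array(d['t']))@np.array(d['R']), d['color'][y0:y1,x0:x1].astype(int)
X,C=cloud(T,(190,180,270,270)); l=X[...,0]-.551; w=X[...,1]-.236
k=(abs(l)<.037)&(abs(w)<.037)&(np.hypot(l,w)>.027); q=X[k]
A=np.column_stack([l[k],w[k],np.ones(k.sum())]); z=q[:,2]; g=(z>0.005)&(z<.045)
for _ in range(3):
    sol=np.linalg.lstsq(A[g],z[g],rcond=None)[0]; g=(abs(A@sol-z)<.006)
print('plane n',g.sum(),'slopes deg',np.degrees(sol[:2]),'upper z at centre',sol[2])
red=(C[...,2]-C[...,0]>25)&(C[...,2]-C[...,1]>20)&(X[...,2]>.03); print('cup px',red.sum(),X[red].mean(0),np.percentile(X[red][:,2],[10,50,90,98]))
E
```

```text
t 16.58 now [0.375 0.225 0.05 ] shift mm [   1.2 -223.1   -0.7] rot deg [-0.51 -0.02 -0.  ]
[-1.11  0.07  0.48  2.17 -0.04  0.9   1.02] 0.013768045359935243 [-0.389 -0.02  -1.176] [-0.01   0.247  0.003]
[(np.int32(341), ((552.8685302734375, 230.08824157714844), (79.12975311279297, 75.09329986572266), 0.41729918122291565))]
plane n 347 slopes deg [-0.391 -0.237] upper z at centre 0.025656997597301785
cup px 99 [0.502 0.226 0.216] [0.037 0.054 0.463 0.466]
```

Plate level, underside about 22 mm, cup top about 55 mm (opening 12–70 mm). Inserting in slow, checked steps.

{"fn": "send_rows", "kwargs": {"moves": [[0,-8,0,0,0,0],[0,-20,0,0,0,0],[0,-34,0,0,0,0],[0,-48,0,0,0,0],[0,-60,0,0,0,0],[0,-66,0,0,0,0],[0,-66,0,0,0,0]]}}

```text
clock: 17.17
tool_pos: [0.4425, 0.2291, 0.0505]
orientation: [-0.488, 0.512, -0.488, -0.511]
ft_force: [-0.9, -0.7, -1.4]
width: 0.0134
```

{"fn": "send_rows", "kwargs": {"moves": [[0,-6,0,0,0,0],[0,-12,0,0,0,0],[0,-18,0,0,0,0],[0,-24,0,0,0,0],[0,-24,0,0,0,0]]}}

```text
clock: 17.58
tool_pos: [0.466, 0.2303, 0.0502]
orientation: [-0.488, 0.512, -0.488, -0.512]
ft_force: [0.2, 0.6, -1.5]
width: 0.0135
```

{"fn": "send_rows", "kwargs": {"moves": [[0,-8,0,0,0,0],[0,-16,0,0,0,0],[0,-24,0,0,0,0],[0,-32,0,0,0,0],[0,-40,0,0,0,0],[0,-40,0,0,0,0]]}}

```text
clock: 18.08
tool_pos: [0.5066, 0.232, 0.0502]
orientation: [-0.488, 0.512, -0.488, -0.511]
ft_force: [-1.0, -0.6, -1.0]
width: 0.0134
```

```bash
python3 - <<'E'
from h import *
np.set_printoptions(suppress=True,precision=3)
plan([.598,.235,.049],down(93.2)); s=cur()[2]; print(s['width'],s['ft_force'],s['moment'])
T=snap('top','t8'); S=snap('side','s11')
# pink cup & brass ring pixels in top view near opening
for d,n,b in((T,'T',(190,170,270,230)),(S,'S',(320,150,370,215))):
    x0,y0,x1,y1=b; c=d['color'][y0:y1,x0:x1].astype(int)
    m=(c[...,2]-c[...,0]>25)&(c[...,2]-c[...,1]>18); y=(c[...,2]-c[...,0]>45)&(c[...,1]-c[...,0]>20)
    for nm,k,z in(('pink',m,.055),('brass',y,.032)):
        v,u=np.nonzero(k)
        if len(u): print(n,nm,len(u),(u.min()+x0,u.max()+x0,v.min()+y0,v.max()+y0),atz(d,u.mean()+x0,v.mean()+y0,z))
E
```

```text
t 18.08 now [0.507 0.232 0.05 ] shift mm [  1.3 -91.4  -1.4] rot deg [-0.48 -0.02  0.07]
0.013376544674288834 [-0.987 -0.627 -0.953] [ 0.034  0.283 -0.079]
T pink 387 (np.int64(190), np.int64(226), np.int64(180), np.int64(229)) [0.61  0.285 0.055]
T brass 32 (np.int64(211), np.int64(226), np.int64(180), np.int64(194)) [0.676 0.23  0.032]
S pink 143 (np.int64(335), np.int64(350), np.int64(167), np.int64(181)) [0.679 0.221 0.055]
S brass 31 (np.int64(335), np.int64(350), np.int64(175), np.int64(181)) [0.682 0.227 0.032]
```

{"fn": "send_rows", "kwargs": {"moves": [[0,-8,0,0,0,0],[0,-17,0,0,0,0],[0,-26,0,0,0,0],[0,-35,0,0,0,0],[0,-44,0,0,0,0],[0,-50,-1,0,0,0],[0,-50,-1,0,0,0]]}}

```text
clock: 18.77
tool_pos: [0.5563, 0.233, 0.05]
orientation: [-0.488, 0.512, -0.488, -0.511]
ft_force: [0.3, -0.2, -1.4]
width: 0.0138
```

{"fn": "send_rows", "kwargs": {"moves": [[0,-8,0,0,0,0],[0,-17,0,0,0,0],[0,-26,0,0,0,0],[0,-35,0,0,0,0],[0,-41,0,0,0,0],[0,-41,0,0,0,0]]}}

```text
clock: 19.27
tool_pos: [0.5972, 0.2353, 0.05]
orientation: [-0.488, 0.512, -0.488, -0.511]
ft_force: [0.0, -0.6, -2.4]
width: 0.0136
```

```bash
python3 - <<'E'
from h import *
np.set_printoptions(suppress=True,precision=3)
plan([.598,.235,.034],down(93.2)); s=cur()[2]; print(s['width'],s['ft_force'],s['moment'],s['q'])
T=snap('top','t9'); S=snap('side','s12')
# lamp pose recheck from top view: front flange top edge etc. via depth z>.115
def cloud(d,box):
    x0,y0,x1,y1=box; v,u=np.mgrid[y0:y1,x0:x1]; f=foc(d)
    c=np.stack([(u-d['cx'])/f,(v-d['cy'])/f,np.ones_like(u)],-1)*d['depth'][y0:y1,x0:x1,None]
    return (c-np.array(d['t']))@np.array(d['R'])
for d in (load('top0'),T):
    X=cloud(d,(150,80,280,200)); q=X[(X[...,2]>.1)&(X[...,2]<.14)]; print(cv2.minAreaRect((q[:,:2]*1e3).astype(np.float32)),len(q))
E
```

```text
t 19.27 now [0.597 0.235 0.05 ] shift mm [16.  -0.8 -0.3] rot deg [-0.48 -0.03  0.05]
0.013584439730852417 [ 0.019 -0.647 -2.441] [-0.036  0.273  0.039] [-0.834  0.493  0.506  1.69  -0.271  1.027  1.381]
((790.992919921875, 248.62115478515625), (215.04241943359375, 225.67881774902344), 2.816530704498291) 5994
((763.3690185546875, 243.28187561035156), (269.8094787597656, 225.0006561279297), 1.9165908098220825) 5287
```

{"fn": "send_rows", "kwargs": {"moves": [[3,0,0,0,0,0],[6,0,0,0,0,0],[9,0,0,0,0,0],[12,0,0,0,0,0],[13,0,0,0,0,0],[13,0,0,0,0,0],[13,0,0,0,0,0]]}}

```text
clock: 19.95
tool_pos: [0.5956, 0.2356, 0.037]
orientation: [0.488, -0.512, 0.488, 0.512]
ft_force: [0.1, -0.2, -1.5]
width: 0.0135
```

```bash
python3 - <<'E'
from h import *
s=cur()[2]; print(s['tool_pos'],s['width'],s['ft_force'],s['moment'])
E
```

```text
[0.59559818 0.23556252 0.03699061] 0.013461789922681428 [ 0.08268166 -0.22738674 -1.47419854] [ 0.01321882  0.23871432 -0.06994507]
```

{"fn": "send_rows", "kwargs": {"moves": [[1,0,0,0,0,0],[2,0,0,0,0,0],[2,0,0,0,0,0],[2,0,0,0,0,0]]}}

```text
clock: 20.28
tool_pos: [0.5956, 0.2356, 0.035]
orientation: [0.488, -0.512, 0.488, 0.512]
ft_force: [-0.8, -0.2, -1.5]
width: 0.0132
```

```bash
python3 - <<'E'
from h import *
s=cur()[2]; print(s['tool_pos'],s['width'],s['ft_force'],s['moment'])
E
```

```text
[0.59563945 0.23559459 0.03503029] 0.013229502675044719 [-0.81041717 -0.21057811 -1.52888604] [-0.00206862  0.30480407 -0.02699063]
```

{"fn": "send_rows", "kwargs": {"moves": [[0.7,0,0,0,0,0],[1.3,0,0,0,0,0],[1.3,0,0,0,0,0],[1.3,0,0,0,0,0]]}}

```text
clock: 20.62
tool_pos: [0.5957, 0.2356, 0.0339]
orientation: [-0.488, 0.512, -0.488, -0.512]
ft_force: [0.0, 0.0, 0.6]
width: 0.0135
```

```bash
python3 - <<'E'
from h import *
s=cur()[2]; print(s['tool_pos'],s['width'],s['ft_force'],s['moment'])
E
```

```text
[0.5957301  0.23561812 0.03387806] 0.013479063360425137 [0.04912097 0.03616082 0.64248072] [-0.01528585  0.22071846 -0.07520188]
```

{"fn": "send_rows", "kwargs": {"moves": [[0.4,0,0,0,0,0],[0.8,0,0,0,0,0],[0.8,0,0,0,0,0],[0.8,0,0,0,0,0]]}}

```text
clock: 20.95
tool_pos: [0.5957, 0.2357, 0.0331]
orientation: [0.488, -0.512, 0.488, 0.512]
ft_force: [-1.1, 0.0, 2.0]
width: 0.0133
```

```bash
python3 - <<'E'
from h import *
s=cur()[2]; print(s['tool_pos'],s['width'],s['ft_force'],s['moment'])
E
```

```text
[0.59567057 0.23567825 0.03313187] 0.013314542266683634 [-1.07194575  0.00433633  2.03711845] [-0.06356524  0.32643015 -0.02319388]
```

{"fn": "send_rows", "kwargs": {"moves": [[0,0,0,0,0,0],[0,0,0,0,0,0]]}}

```text
clock: 21.12
tool_pos: [0.5957, 0.2356, 0.033]
orientation: [0.488, -0.512, 0.488, 0.512]
ft_force: [-2.8, -0.9, 2.9]
width: 0.0137
```

```bash
python3 - <<'E'
from h import *
np.set_printoptions(suppress=True,precision=3)
for i in range(8):
    S=capture('side') if i<7 else snap('side','s13'); s=cur()[2]; print(s['clock'],s['tool_pos'],s['width'],s['ft_force'],s['moment'])
T=snap('top','t10')
E
```

```text
21.1667 [0.596 0.236 0.033] 0.013870540733200461 [-1.68 -0.38  3.22] [-0.01   0.338 -0.001]
21.2167 [0.596 0.236 0.033] 0.013701416284696016 [-2.666 -0.408  3.238] [-0.03   0.364 -0.049]
21.2667 [0.596 0.236 0.033] 0.013696544125708964 [-3.021  0.025  2.117] [ 0.001  0.312 -0.035]
21.3167 [0.596 0.236 0.033] 0.013743563737465863 [-2.458  0.554  3.147] [ 0.023  0.317 -0.035]
21.3667 [0.596 0.236 0.033] 0.013628490602015035 [-2.324  0.016  1.994] [-0.047  0.327 -0.014]
21.4167 [0.596 0.236 0.033] 0.0132288100600379 [-1.677  0.314  2.549] [-0.009  0.352 -0.022]
21.4667 [0.596 0.236 0.033] 0.01360203715270984 [-2.816 -0.089  3.753] [-0.041  0.343  0.036]
21.5167 [0.596 0.236 0.033] 0.014055726464243593 [-3.183 -0.16   2.436] [-0.078  0.381 -0.055]
```

The combined force and moment show the plate's near edge bearing on the tray. TCP 0.033 puts the underside at about 6–7 mm, against a floor at 7 mm. Easing the preload and releasing.

{"fn": "send_rows", "kwargs": {"moves": [[-0.5,0,0,0,0,0],[-0.5,0,0,0,0,0]], "grip_force": 20}}

```text
clock: 21.73
tool_pos: [0.5959, 0.2349, 0.0333]
orientation: [-0.488, 0.512, -0.488, -0.511]
ft_force: [-0.1, -1.7, -0.2]
width: 0.0139
```

{"fn": "send_rows", "kwargs": {"moves": [[0,0,0,0,0,0],[0,0,0,0,0,0],[0,0,0,0,0,0],[0,0,0,0,0,0],[0,0,0,0,0,0],[0,0,0,0,0,0]], "hand": 50}}

```text
clock: 22.23
tool_pos: [0.5956, 0.2357, 0.0335]
orientation: [0.488, -0.512, 0.488, 0.512]
ft_force: [0.0, -0.7, 0.5]
width: 0.0452
```

```bash
python3 - <<'E'
from h import *
np.set_printoptions(suppress=True,precision=3)
s=cur()[2]; print(s['clock'],s['tool_pos'],s['width'],s['ft_force'],s['moment'])
E
```

```text
22.2333 [0.596 0.236 0.033] 0.04518634165887805 [ 0.039 -0.668  0.455] [0.027 0.057 0.019]
```

Forces are zero. Rising straight up, then checking the paddle numerically from the cameras.

{"fn": "send_rows", "kwargs": {"moves": [[-4,0,0,0,0,0],[-12,0,0,0,0,0],[-28,0,0,0,0,0],[-55,5,0,0,0,0],[-85,30,0,0,0,0],[-115,60,0,0,0,0],[-145,95,0,0,0,0],[-150,130,0,0,0,0]]}}

```text
clock: 22.9
tool_pos: [0.4674, 0.2295, 0.1879]
orientation: [-0.49, 0.512, -0.486, -0.511]
ft_force: [0.4, -0.0, 0.8]
width: 0.05
```

```bash
python3 - <<'E'
from h import *
np.set_printoptions(suppress=True,precision=3)
s=cur()[2]; print(s['clock'],s['tool_pos'],s['width'])
S=snap('side','s14'); T=snap('top','t11'); w=snap('wrist','w12'); w2=w
def depfun(d,n):
    return wdep if n=='w' else dep
for d,n in((T,'T'),(S,'S'),(w,'w')):
    c=d['color'].astype(int); f=depfun(d,n)
    for nm,k in(('orange',(c[...,2]-c[...,0]>50)&(c[...,1]-c[...,0]>10)),('pink',(c[...,2]-c[...,0]>25)&(c[...,2]-c[...,1]>18)&(abs(c[...,1]-c[...,0])<20)),('dark',(c.max(-1)<80)&(c.min(-1)>30))):
        v,u=np.nonzero(k); 
        if len(u)==0: continue
        W=np.array([f(d,a,b) for a,b in zip(u,v)]); g=(W[:,0]>.5)&(W[:,0]<.82)&(W[:,1]>.14)&(W[:,1]<.34)&(W[:,2]<.1)&(W[:,2]>-.01)
        if g.sum()>5: print(n,nm,g.sum(),'med',np.median(W[g],0),'5%',np.percentile(W[g],5,0),'95%',np.percentile(W[g],95,0))
t0=load('top0')['color'];  # bystander changes
for n,a,b in(('top',load('t1'),T),('side',load('s4'),S)):
    d=cv2.absdiff(a['color'],b['color']).max(-1)>40; d=cv2.morphologyEx(d.astype(np.uint8),cv2.MORPH_OPEN,np.ones((3,3))); k,l,st,c=cv2.connectedComponentsWithStats(d)
    print(n,[(tuple(st[i,:4]),int(st[i,4])) for i in range(1,k) if st[i,4]>15])
E
```

```text
22.9 [0.467 0.229 0.188] 0.0499532889759645
T orange 61 med [0.6   0.237 0.07 ] 5% [0.583 0.231 0.065] 95% [0.615 0.243 0.075]
T pink 13 med [0.591 0.233 0.059] 5% [0.582 0.229 0.022] 95% [0.617 0.249 0.069]
T dark 11 med [0.591 0.23  0.034] 5% [ 0.537  0.223 -0.002] 95% [0.642 0.288 0.055]
S orange 81 med [0.601 0.23  0.06 ] 5% [0.588 0.224 0.035] 95% [0.615 0.238 0.071]
S pink 9 med [0.59  0.227 0.031] 5% [ 0.583  0.225 -0.003] 95% [0.637 0.335 0.065]
w orange 152 med [0.587 0.236 0.07 ] 5% [0.583 0.23  0.069] 95% [0.593 0.241 0.071]
w pink 226 med [0.582 0.236 0.055] 5% [0.581 0.23  0.04 ] 95% [0.583 0.241 0.068]
w dark 193 med [0.582 0.237 0.048] 5% [0.581 0.23  0.021] 95% [0.583 0.265 0.064]
top [((np.int32(217), np.int32(194), np.int32(3), np.int32(10)), 30), ((np.int32(249), np.int32(195), np.int32(102), np.int32(185)), 11977), ((np.int32(146), np.int32(203), np.int32(114), np.int32(257)), 15310), ((np.int32(214), np.int32(208), np.int32(9), np.int32(16)), 124), ((np.int32(137), np.int32(226), np.int32(4), np.int32(5)), 17), ((np.int32(288), np.int32(374), np.int32(8), np.int3
[... 751 characters left out ...]
), np.int32(87), np.int32(19), np.int32(76)), 287), ((np.int32(270), np.int32(87), np.int32(9), np.int32(5)), 44), ((np.int32(55), np.int32(91), np.int32(8), np.int32(53)), 244), ((np.int32(207), np.int32(155), np.int32(142), np.int32(100)), 5909), ((np.int32(125), np.int32(165), np.int32(10), np.int32(7)), 41), ((np.int32(101), np.int32(180), np.int32(5), np.int32(6)), 21), ((np.int32(315), np.int32(184), np.int32(12), np.int32(5)), 42), ((np.int32(309), np.int32(193), np.int32(4), np.int32(5)), 19), ((np.int32(208), np.int32(200), np.int32(5), np.int32(4)), 17), ((np.int32(72), np.int32(220), np.int32(9), np.int32(7)), 38), ((np.int32(325), np.int32(238), np.int32(30), np.int32(25)), 542)]
```

Grip top stands at 0.070–0.071 m, which is 64 + 7 mm, so the plate is flat on the tray. Nothing else changed in the scene. I'll tilt the tool so the wrist camera looks into the lamp and check the cup and ring.

{"fn": "send_rows", "kwargs": {"moves": [[2,-9,0,0,0,-6],[4,-18,0,0,0,-12],[6,-27,0,0,0,-18],[9,-36,0,0,0,-24],[11,-45,0,0,0,-30],[13,-54,0,0,0,-37],[15,-63,0,0,0,-44],[18,-73,0,0,0,-51]]}}

```text
clock: 23.72
tool_pos: [0.535, 0.2294, 0.1673]
orientation: [-0.645, 0.66, -0.261, -0.284]
ft_force: [2.4, -1.5, 0.6]
width: 0.0502
```

```bash
cat > look.py <<'E'
from h import *
import sys
np.set_printoptions(suppress=True,precision=3)
P,Q,s=cur(); print(s['clock'],P,'tool x',Q.apply([1,0,0]),s['q'],s['ft_force'])
d=snap('wrist',sys.argv[1]); o,r=ray(d,d['cx'],d['cy']); print('cam',o,'axis',r)
c=d['color'].astype(int)
def pf(X):
    f=foc(d); q=np.array(d['R'])@X+np.array(d['t']); r=np.hypot(q[0],q[1]); th=np.arctan2(r,q[2]); return d['cx']+f*th*q[0]/r, d['cy']+f*th*q[1]/r
print('expect cup rim px',pf(np.array([.774,.245,.04])),'plate near edge',pf(np.array([.735,.243,.012])),'opening top',pf(np.array([.686,.241,.07])))
for nm,k in(('orange',(c[...,2]-c[...,0]>50)&(c[...,1]-c[...,0]>10)),('brass',(c[...,2]-c[...,0]>35)&(c[...,1]-c[...,0]>18)),('pink',(c[...,2]-c[...,0]>20)&(c[...,2]-c[...,1]>15)&(abs(c[...,1]-c[...,0])<25)),('dark',(c.max(-1)<90)&(c.max(-1)-c.min(-1)<25))):
    v,u=np.nonzero(k&(d['depth']>0)); W=np.array([wdep(d,a,b) for a,b in zip(u,v)]).reshape(-1,3)
    for lab,lo,hi in(('in lamp',.70,.86),('before',.5,.70)):
        g=(W[:,0]>lo)&(W[:,0]<hi)&(abs(W[:,1]-.24)<.09)&(W[:,2]<.08)&(W[:,2]>-.01)
        if g.sum()>3: print(nm,lab,g.sum(),'px',u[g].min(),u[g].max(),v[g].min(),v[g].max(),'med',np.median(W[g],0),'2%',np.percentile(W[g],2,0),'98%',np.percentile(W[g],98,0))
E
python3 look.py w13
```

```text
23.7167 [0.535 0.229 0.167] tool x [ 0.703  0.022 -0.711] [-1.047 -0.132  0.23   2.333  1.095  0.624 -0.025] [ 2.353 -1.509  0.581]
cam [0.37  0.224 0.231] axis [ 0.866  0.03  -0.499]
expect cup rim px (np.float64(325.3176854051284), np.float64(268.79282152814983)) plate near edge (np.float64(325.3223617180349), np.float64(232.1465134667487)) opening top (np.float64(325.8614341457769), np.float64(257.86541685407286))
orange in lamp 167 px 304 342 242 260 med [0.761 0.233 0.016] 2% [0.753 0.219 0.011] 98% [0.803 0.265 0.02 ]
orange before 562 px 317 334 162 219 med [0.592 0.236 0.07 ] 2% [0.581 0.23  0.045] 98% [0.615 0.242 0.071]
brass in lamp 202 px 304 343 242 260 med [0.762 0.232 0.016] 2% [0.752 0.219 0.011] 98% [0.805 0.267 0.02 ]
brass before 912 px 317 334 152 219 med [0.583 0.236 0.068] 2% [0.581 0.23  0.033] 98% [0.614 0.242 0.071]
pink in lamp 480 px 305 342 218 263 med [0.756 0.246 0.029] 2% [0.751 0.227 0.013] 98% [0.79  0.263 0.039]
pink before 745 px 317 335 151 220 med [0.582 0.236 0.052] 2% [0.581 0.229 0.031] 98% [0.612 0.242 0.07 ]
dark in lamp 53 px 303 347 232 262 med [0.777 0.269 0.012] 2% [0.734 0.218 0.011] 98% [0.795 0.273 0.016]
```

Inside the lamp I see the brass ring at z 0.011–0.020 and y 0.219–0.267. The cup's rim is at z 0.039 (40 expected) and centred in the ring, and the plate's near edge is at x 0.734, behind the front wall. Handing in.

```bash
python3 -c "
from cell import ticket
print(ticket.close_job())"
```

```text
the job is handed in; nothing more can be done
None
```

The job is done and handed in at about 24 s on the clock. The pink cup stands in the ring on the paddle, and the paddle lies flat on the lamp's tray with the gripper open and clear of everything.

**Cup:** I lifted it off the stack across its rim and set it in the ring. The picture taken right after the lift shows the white cup still standing on the table.

**Paddle:** I carried it by its wooden grip over the lip and in through the opening, with no contact force during entry, and set it down on the tray.

**Last checks, from wrist camera depth:**

| Check | Measured | Expected |
|---|---|---|
| Grip top height | 70–71 mm | 71 mm |
| Ring top height | up to 20 mm | 17 mm |
| Cup rim height | 39 mm | 40 mm |
| Cup centre against ring centre, across the opening | 0.245 m vs 0.243 m | equal |
| Plate's near edge (x) | 0.734 m | beyond the front wall's inner face, about 0.706 m |

Comparing top and side pictures from before and after the carry, only the arm, its shadow and the paddle had moved.

**What went wrong:** On my first approach the plate's front-left corner pressed with about 8 N on something solid near (0.66, 0.09), in front of the lamp's right post. That twisted the paddle about 12° in the grip. I found nothing there in any picture, so I don't know what it was. After I backed off, the paddle squared itself in the grip and I took a higher route further back.

**Smaller disagreement:** The top and side cameras differed by about 5 mm in y, so I averaged them and used wrist views as well.

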